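Square a tube rack into the filling deck's corner

ROBOT

A 6-joint arm with a two-finger parallel gripper is mounted at the origin on the work surface. World frame = base frame: x ahead of the robot, y to its left, z up, the work surface at z = 0. Lengths are in m, angles in rad, forces in N, time in s.
With the tool pointing down it reaches from about 0.3 to 0.85 m from the base axis. Payload 4.2 kg.
Tool frame: the origin (TCP) lies at the very end of the fingers, on their centre line; the grasp point (between the pads) lies 19 mm behind it; x points along the fingers, z is the direction in which the jaws open and shut, and the axes are right-handed (so a half turn about x gives the same grasp; the last joint's range is limited). The gripper opens to 91 mm and grips with 3 to 60 N. Pads are 32 mm wide; open, the fingers measure 118 mm over their backs; the gripper's body (76 mm by 178 mm) begins 60 mm behind the grasp point.
Start: joints at [1.113, 0.32, 1.565, -0, 1.257, -0.02], TCP at [0.244, 0.521, 0.174] pointing down, gripper open.
Joint ranges: [-3.11, 3.11], [-0.84, 2.01], [0.21, 2.61], [-1.34, 4.49], [0.05, 2.63], [-2.56, 2.56]. Speed limits (rad/s): [2.57, 2.57, 3.14, 3.14, 3.14, 3.14].

INTERFACE

Orientations are given as [roll, pitch, yaw] about the fixed x, y, z axes, in that order (R = Rz(yaw) Ry(pitch) Rx(roll)).
In Python, from bench import bot gives the robot as it stands. The module is installed in compiled form; this text tells all that it offers.
- The arm moves only by the tool step_arm, never from a script. Its argument "plan" is a list of rows, each an object with "dp": the shift along the world's x, y, z as a fraction of full scale, a list of three; "angular": the turn, a rotation vector about the world's x, y, z as a fraction of full scale, a list of three; "jaw": the opening, from -1 (shut) to 1 (fully open), so that 0 is half open. A call has 1 to 5 rows; each row shifts and turns the pose as measured when the row begins; what a row does not reach is not made up. Full scale, the value 1, is 0.025 m for a shift and 5 degrees for a turn. A row lasts 1/8 s, in which the tool goes at most 62.5 mm and 10.7 degrees, less where a joint would pass 70% of its speed; a pose out of reach is approached as far as the arm can. A call with a number of a shift or a turn outside -1 to 1 is refused whole. A call with a gripper value outside its range is refused whole. The fingers move at their own pace and stop on an object; the grip force is fixed at half the most. Time passes only in rows, so rows that do not move let the fingers close. It gives the time, the measured TCP pose, the force and the opening at its end, in the units of the state.
- bot.sense(): the state, without advancing time (a new reading comes with each control period).
- bot.read_camera(name): name is "scene" or "top" or "wrist"; returns the picture (400x640x3 uint8, red, green, blue); there is no depth.
- bot.camera_model(name): a dict with "intrinsics" (3x3 intrinsics, pixels), "origin" and "orientation" of the camera in the world. Camera axes: x right, y down, z forward; pixel columns grow to the right and rows downward; lengths in m; the calibration is good to about 2 mm. A picture is of the moment at which its call begins: read the wrist's pose just before it. camera_model takes no time and is no camera call; for the wrist camera it gives the pose at the moment of the call.
- bot.hand_in(): hands the job in, once; it reports no verdict.
The state is a dict: "t": time; "joint_pos": joint angles; "dq": joint speeds; "joint_torque": joint torques, N m; "tool_pos": TCP position; "tcp_rot": TCP orientation; "force": force on the tool from outside, world axes, zero at the start; "wrist_torque": the same for the moment, N m; "grip_width": finger opening in m.
Only numpy, scipy, OpenCV 4.12 (cv2) and the standard library are available. Lean on these libraries where they do the work, as an engineer would, in place of code of your own. Each camera call takes 0.05 s, during which the arm holds its last target.

TASK

A stray vial stands in the corner of the dark filling deck: stand it upright in the empty part of the white vial tray and let go of it. Then lift the white tube rack by its blue handle, set it flat on the deck and push it into the corner, its long side flush against the orange stop and its short side flush against the yellow stop. The deck has no clamp, so finish while still holding the rack, pressing it against both stops at once; do not knock the vial over, and leave the other things on the table alone.

Things in the scene. Friction and masses are not known exactly. Their poses are not given: they have to be found in the camera images.
- deck: fixed dark steel plate, 190 (x) x 170 (y) x 12 mm; origin at the centre of its underside, z up. It carries two stops that form a corner at its +x +y side. A rack fully in the corner has its origin at (25, 25, 12) mm in this frame with its x axis along the deck's x (either way round). Plate and stops are slick (low-friction coating, friction about 0.2). Its yaw varies within about 0.6 rad of the world's
- side_stop: orange bar fixed on the deck, on its +y side, along the deck's x, 130 mm long, 14 mm thick, top 34 mm above the table (22 mm above the plate); the face the rack's long side meets is the plane y = +65 mm of the deck, from x = -60 to +70 mm. Its origin and axes are those of the deck (not the bar's centre). Rigid
- end_stop: yellow bar fixed on the deck, on its +x side, along the deck's y, 80 mm long, 14 mm thick, top 34 mm above the table; the face the rack's short side meets is the plane x = +75 mm of the deck, from y = -25 to +55 mm. Its origin and axes are those of the deck. Rigid
- rack: loose white block, 100 (x) x 80 (y) x 24 mm with eight red caps (tops 27 mm up), about 0.55 kg, starting flat on the table to the left or the right of the deck; origin at the centre of its underside. A blue carrying handle stands on it along its x through the middle: bar 70 mm long, 14 mm thick (y), from 40 to 60 mm above the rack's underside, on two posts at its ends; grip it across y from above
- vial: loose clear vial with amber bottom and blue plug, 25 mm diameter, 95 mm tall, 30 g; origin at the centre of its underside, z up. It starts upright on the deck's plate, in the corner between the stops, where the rack must go
- tray: fixed white tray, 270 (x) x 130 (y) mm, walls 40 mm high and 4 mm thick, floor 4 mm above the table; origin at the centre of its underside. Its +x part (from x = +43 mm on) is packed with fixed vials that reach 99 mm above the table; the part from x = -131 to +43 mm is empty, its middle at x = -45 mm, y = 0. It stands on the other side of the deck from the rack
- reagent: bystander, to be left alone: amber bottle with white cap, 52 mm diameter, 115 mm tall; origin at the centre of its underside
- jar: bystander, to be left alone: clear jar with green lid, 60 mm diameter, 70 mm tall; origin at the centre of its underside
- cup: bystander, to be left alone: white cup, 64 mm diameter, 65 mm tall; origin at the centre of its underside
- brush: bystander, to be left alone: small brush, 150 mm long, lying flat; origin at the centre of its underside (brush: lying along its x)
- stopper: bystander, to be left alone: dark rubber stopper, 32 mm diameter, 24 mm tall; origin at the centre of its underside
- carton: bystander, to be left alone: small cardboard box, 70 x 50 x 45 mm; origin at the centre of its underside

How it is judged:
By the outcome, as a careful person would: the job done as asked, in the order asked, and still so for the second after the job is handed in, while the arm keeps its last pose, push and grip.
It also fails if it takes over 69 s, if anything falls off the work surface, if the arm or the gripper's body presses on something with over 40 N, if the wrist force passes 120 N, or if a joint passes its speed limit or range.

## Working session

There is one attempt and no reset: what is moved stays moved. The work goes in short steps, Python scripts to look and compute and a tool call to move; the robot and the scene stay as the last step left them, time stands still between calls to the robot, and variables do not carry over. Pictures are saved under pics/ and viewed, and the job is handed in when it is done.

Besides the shell and the picture viewer there is one more tool, called after "Request:" by a JSON object that holds its "op" and its "data", one argument or row to a line. step_arm: Moves the arm, as the interface text tells. Its arguments: {"type":"object","properties":{"plan":{"type":"array"}},"required":["plan"]}

```bash
mkdir -p pics
python3 - <<'E'
from bench import bot
import cv2,numpy as np
print(bot.sense())
for n in("scene","top","wrist"):
    m=bot.camera_model(n);print(n,m)
    cv2.imwrite(f"pics/{n}0.png",bot.read_camera(n)[:,:,::-1])
E
```

```text
{'t': 0.0, 'joint_pos': array([ 1.11297425e+00,  3.20316057e-01,  1.56568343e+00, -1.60091298e-05,
        1.25740037e+00, -1.99848638e-02]), 'dq': array([-9.95556616e-06, -6.70202662e-04, -8.16418210e-04, -1.53826670e-03,
        5.97093073e-04, -1.88693718e-03]), 'joint_torque': array([ 1.79686094e-04, -4.12470388e+01, -2.31968540e+01,  7.26274727e-02,
        4.59548912e-02, -1.43536422e-04]), 'tool_pos': array([0.24352882, 0.5202402 , 0.17330477]), 'tcp_rot': array([ 3.13002968,  1.56898906, -2.02019156]), 'force': array([-0.20680543,  0.69558553, -0.36885488]), 'wrist_torque': array([-0.01188342,  0.01146599, -0.04075398]), 'grip_width': 0.09115917904179253}
scene {'intrinsics': array([[435.2994939 ,   0.        , 320.29734125],
       [  0.        , 435.2994939 , 201.33301144],
       [  0.        ,   0.        ,   1.        ]]), 'origin': array([1.29568045, 0.02713724, 0.96938724]), 'orientation': array([-2.48689220e+00,  1.58817402e-03,  1.72484874e+00])}
top {'intrinsics': array([[390.97482293,   0.        , 314.35987838],
       [  0.        , 390.97482293, 201.71078903],
       [  0.        ,   0.        ,   1.        ]]), 'origin': array([ 0.45121985, -0.09136487,  1.2110413 ]), 'orientation': array([-3.02071057, -0.00506915, -1.57916321])}
wrist {'intrinsics': array([[295.75052676,   0.        , 319.07740985],
       [  0.        , 295.75052676, 202.70642512],
       [  0.        ,   0.        ,   1.        ]]), 'origin': array([0.16808602, 0.55479923, 0.38326923]), 'orientation': array([2.84743030e+00, 2.40767085e-03, 1.13184057e+00])}
```

View pics/scene0.png

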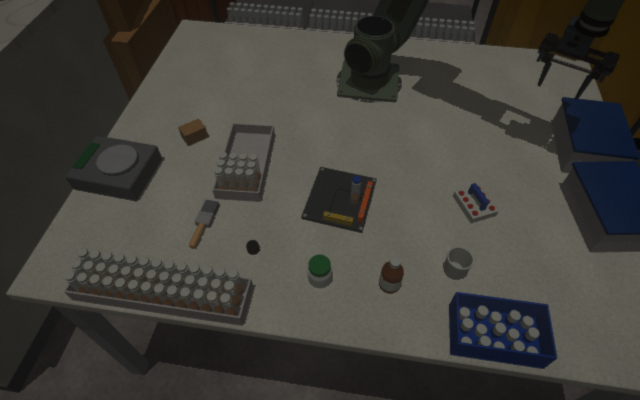

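View pics/top0.png

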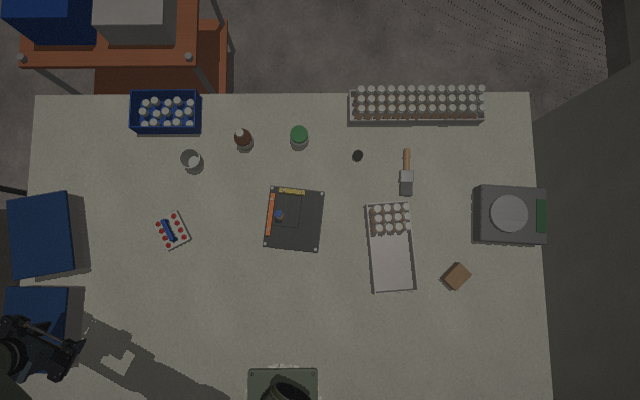

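View pics/wrist0.png

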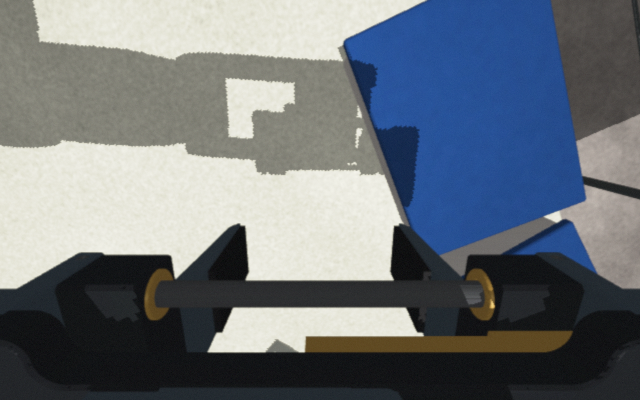

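The pictures show the deck at mid-table (top px ~295,218) with the orange stop at its left (+y) and the yellow stop at its top (+x). The vial is at ~(280,214), the rack at ~(172,231), and the tray at ~(391,247) with its empty part toward the robot.

```bash
cat > h.py <<'E'
from bench import bot
import cv2,numpy as np
from scipy.spatial.transform import Rotation as R
def ray(m,u,v):
    K=m["intrinsics"];d=np.linalg.inv(K)@np.array([u,v,1.0])
    return m["origin"],R.from_euler("xyz",m["orientation"]).as_matrix()@d
def onz(m,px,z):
    out=[]
    for u,v in np.atleast_2d(px):
        o,d=ray(m,u,v);out.append((o+d*(z-o[2])/d[2])[:2])
    return np.array(out)
def proj(m,P):
    P=np.atleast_2d(P);Rm=R.from_euler("xyz",m["orientation"]).as_matrix()
    c=(P-m["origin"])@Rm;q=c@m["intrinsics"].T;return q[:,:2]/q[:,2:]
def tri(rs):
    A=np.zeros((3,3));b=np.zeros(3)
    for o,d in rs:
        d=d/np.linalg.norm(d);M=np.eye(3)-np.outer(d,d);A+=M;b+=M@o
    return np.linalg.solve(A,b)
def crop(im,x,y,w,h,k,name):
    cv2.imwrite(name,cv2.resize(im[y:y+h,x:x+w,::-1],None,fx=k,fy=k,interpolation=cv2.INTER_CUBIC))
def mask(im,lo,hi,roi=None):
    m=cv2.inRange(cv2.cvtColor(im,cv2.COLOR_RGB2HSV),np.array(lo),np.array(hi))
    if roi:
        z=np.zeros_like(m);x,y,w,h=roi;z[y:y+h,x:x+w]=m[y:y+h,x:x+w];m=z
    return m
def st():
    s=bot.sense();print("t",round(s["t"],2),"tcp",s["tool_pos"].round(4),"rot",s["tcp_rot"].round(3),"F",s["force"].round(1),"g",round(s["grip_width"],4));return s
E
python3 - <<'E'
from h import *
t=cv2.imread("pics/top0.png")[:,:,::-1].copy(); s=cv2.imread("pics/scene0.png")[:,:,::-1].copy()
a=cv2.resize(t[170:270,250:350],None,fx=6,fy=6,interpolation=2)
crop(t,255,178,80,80,7,"pics/a.png");crop(t,140,200,60,60,8,"pics/b.png");crop(s,295,160,100,75,7,"pics/c.png");crop(t,355,190,70,110,5,"pics/d.png")
m=bot.camera_model("top");ms=bot.camera_model("scene")
def rect(mk):
    c,_=cv2.findContours(mk,cv2.RETR_EXTERNAL,cv2.CHAIN_APPROX_NONE);c=max(c,key=cv2.contourArea)
    return cv2.minAreaRect(c)
for nm,lo,hi,z,roi in (("orange",(4,150,90),(14,255,255),.034,(250,180,90,80)),("yellow",(18,120,80),(30,255,255),.034,(250,180,90,80)),("handle",(105,120,50),(125,255,255),.06,(150,205,45,50)),("plug",(100,120,50),(125,255,255),.107,(265,195,30,35)),("tray?",(0,0,130),(180,30,255),.04,(360,200,60,95))):
    mk=mask(t,lo,hi,roi); print(nm,mk.astype(bool).sum()); 
    if mk.any():
        r=rect(mk);print(r); print(onz(m,cv2.boxPoints(r),z).round(4).tolist(), onz(m,[r[0]],z).round(4))
E
```

```text
orange 139
((269.3769836425781, 216.98463439941406), (4.465250492095947, 34.605690002441406), 7.125016689300537)
[[0.4981, 0.0504], [0.6018, 0.0381], [0.6, 0.0246], [0.4963, 0.0371]] [[0.5488 0.0376]]
yellow 89
((291.506103515625, 190.94512939453125), (13.583078384399414, 4.638124942779541), 6.340191841125488)
[[0.6231, -0.008], [0.6372, -0.0095], [0.6323, -0.0506], [0.6181, -0.049]] [[ 0.6277 -0.0293]]
handle 108
((167.8832244873047, 229.32118225097656), (22.8358154296875, 6.282869338989258), 64.98310089111328)
[[0.5394, 0.3557], [0.5471, 0.3393], [0.4861, 0.3088], [0.4785, 0.3252]] [[0.5127 0.3322]]
plug 31
((277.2000427246094, 213.40005493164062), (6.260990142822266, 5.366562843322754), 63.43495178222656)
[[0.5574, 0.0182], [0.5641, 0.0047], [0.5481, -0.0033], [0.5414, 0.0103]] [[0.5527 0.0075]]
tray? 311
((377.25, 217.75), (5.375871658325195, 4.427187919616699), 71.56504821777344)
[[0.5491, -0.2783], [0.5532, -0.2911], [0.5378, -0.2958], [0.5337, -0.283]] [[ 0.5434 -0.287 ]]
```

View pics/a.png

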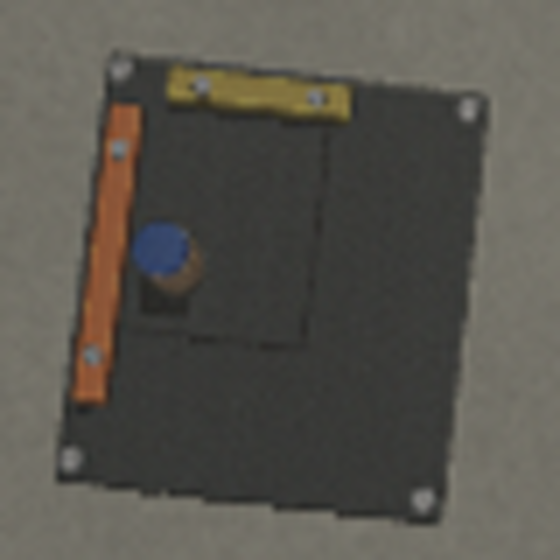

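View pics/b.png

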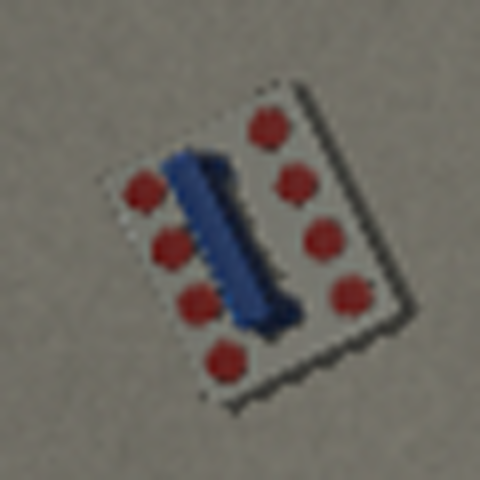

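View pics/d.png

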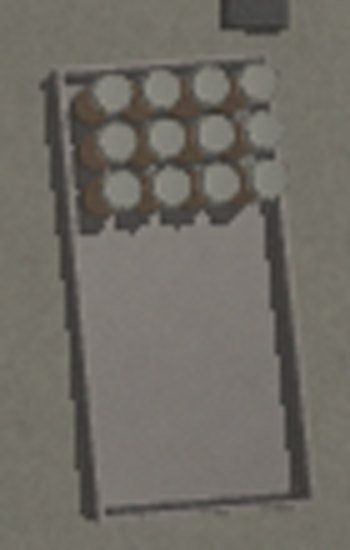

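View pics/c.png

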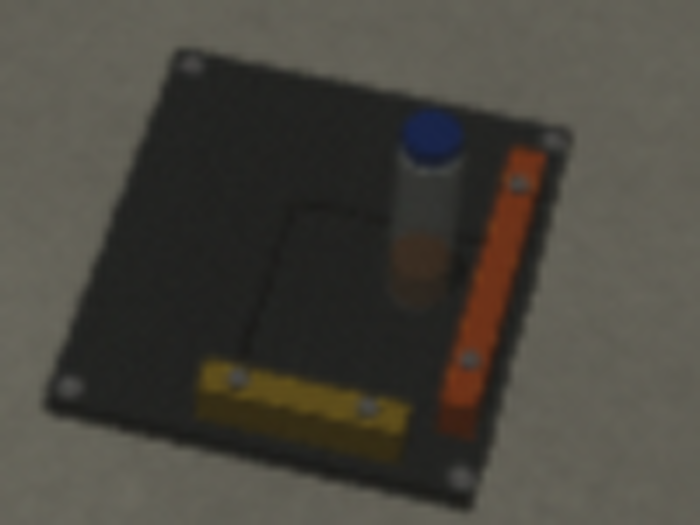

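Run:
```python
from h import *
t=cv2.imread("pics/top0.png")[:,:,::-1].copy(); s=cv2.imread("pics/scene0.png")[:,:,::-1].copy()
m=bot.camera_model("top");ms=bot.camera_model("scene")
cv=lambda pts,k,x,y:[((a+.5)/k-.5+x,(b+.5)/k-.5+y) for a,b in pts]
A=onz(m,cv([(112,53),(487,92),(440,523),(57,482)],7,255,178),.012)
print("deck corners top",A.round(4).tolist(),"c",A.mean(0).round(4))
B=onz(ms,cv([(180,48),(574,128),(473,497),(45,400)],7,295,160),.012)  # bl? order
print("deck corners scene",B.round(4).tolist(),B.mean(0).round(4))
def ya(v):return round(float(np.arctan2(v[1],v[0])),3)
print("yaw",ya(A[0]-A[3]),ya(A[1]-A[2]),ya(A[0]-A[1])-1.571,ya(A[3]-A[2])-1.571)
print("yawS",ya(B[3]-B[0]),ya(B[2]-B[1]),ya(B[1]-B[0])-1.571,ya(B[2]-B[3])-1.571)
# orange bar top corners, z .034
O=onz(m,cv([(108,103),(142,105),(104,405),(73,402)],7,255,178),.034);print("orange",O.round(4).tolist(),ya(O[0]-O[3]),ya(O[1]-O[2]))
# plug
cs=[]
for im,roi,mm in((t,(265,195,30,35),m),(s,(345,170,25,18),ms)):
    k=mask(im,(100,110,30),(130,255,255),roi);M=cv2.moments(k,True);c=(M["m10"]/M["m00"],M["m01"]/M["m00"]);print(c,M["m00"],onz(mm,[c],.107).round(4));cs.append(ray(mm,*c))
print("plug",tri(cs).round(4))
# rack
cs=[]
for im,roi,mm in((t,(150,205,45,50),m),(s,(462,178,30,35),ms)):
    k=mask(im,(0,130,50),(8,255,255),roi);n,l,stt,ce=cv2.connectedComponentsWithStats(k)
    print(n,stt[1:,4]);W=onz(mm,ce[1:],.027);print(W.round(3).tolist(),W.mean(0).round(4))
    rr=cv2.minAreaRect(W.astype(np.float32));print(rr)
D=onz(m,cv([(52,75),(265,60),(308,495),(97,517)],5,355,190),.04);print("tray",D.round(4).tolist(),D.mean(0).round(4),ya(D[0]-D[3]),ya(D[1]-D[2]))
print(R.from_euler("xyz",bot.sense()["tcp_rot"]).as_matrix().round(3))
```

```text
deck corners top [[0.6497, 0.0368], [0.6309, -0.1293], [0.4418, -0.1067], [0.4609, 0.0597]] c [ 0.5458 -0.0349]
deck corners scene [[0.4412, -0.1071], [0.4603, 0.0606], [0.6489, 0.0368], [0.6293, -0.1306]] [ 0.545  -0.0351]
yaw -0.121 -0.119 -0.11299999999999999 -0.11399999999999988
yawS -0.124 -0.125 -0.11399999999999988 -0.11699999999999999
orange [[0.6241, 0.0361], [0.6231, 0.0213], [0.4933, 0.0371], [0.4947, 0.0504]] -0.11 -0.121
(277.2682926829268, 213.0487804878049) 41.0 [[0.5537 0.0073]]
(356.2608695652174, 178.8695652173913) 46.0 [[0.5547 0.0053]]
plug [0.5539 0.0063 0.1063]
9 [15 15 14 18 16 15 16 16]
[[0.556, 0.33], [0.535, 0.319], [0.532, 0.376], [0.51, 0.365], [0.514, 0.308], [0.492, 0.297], [0.49, 0.354], [0.468, 0.343]] [0.5121 0.3367]
((0.5121290683746338, 0.3366178870201111), (0.07199563086032867, 0.05253276228904724), 27.376243591308594)
6 [ 6 13 16  7  8]
[[0.491, 0.299], [0.512, 0.306], [0.533, 0.317], [0.531, 0.372], [0.552, 0.328]] [0.5239 0.3246]
((0.5281671285629272, 0.325833261013031), (0.08353150635957718, 0.03950873017311096), 61.03682327270508)
tray [[0.5835, -0.2512], [0.5916, -0.3802], [0.3336, -0.3959], [0.3221, -0.2713]] [ 0.4577 -0.3247] 0.077 0.061
[[-0.001 -0.906  0.424]
 [-0.001  0.424  0.906]
 [-1.     0.    -0.001]]
```

Measured so far:
- **Deck:** centre (0.545, -0.035), yaw -0.118.
- **Vial:** (0.554, 0.0065).
- **Rack:** about (0.512, 0.335), yaw 0.473.
- **Tray empty spot:** (0.413, -0.328).

I'll move to the vial now.

Request:
{"op": "step_arm", "data": {
  "plan": [
    {"dp": [0.6,-1,0.1],"angular": [0,0,0],"jaw": 1},
    {"dp": [0.6,-1,0],"angular": [0,0,0],"jaw": 1},
    {"dp": [0.6,-1,0],"angular": [0,0,0],"jaw": 1},
    {"dp": [0.6,-1,0],"angular": [0,0,0],"jaw": 1},
    {"dp": [0.6,-1,0],"angular": [0,0,0],"jaw": 1}
  ]
}}

```text
t: 0.78
tool_pos: [0.3189, 0.3924, 0.174]
tcp_rot: [3.022, 1.566, -2.124]
force: [0.1, -0.4, -0.6]
grip_width: 0.0914
```

Request:
{"op": "step_arm", "data": {
  "plan": [
    {"dp": [0.6,-1,0],"angular": [0,0,0],"jaw": 1},
    {"dp": [0.6,-1,0],"angular": [0,0,0],"jaw": 1},
    {"dp": [0.6,-1,0],"angular": [0,0,0],"jaw": 1},
    {"dp": [0.6,-1,0],"angular": [0,0,0],"jaw": 1},
    {"dp": [0.6,-1,0],"angular": [0,0,0],"jaw": 1}
  ]
}}

```text
t: 1.4
tool_pos: [0.3952, 0.2623, 0.1728]
tcp_rot: [2.939, 1.564, -2.206]
force: [0.2, 0.5, -0.3]
grip_width: 0.0912
```

Request:
{"op": "step_arm", "data": {
  "plan": [
    {"dp": [0.6,-1,0],"angular": [0,0,0],"jaw": 1},
    {"dp": [0.6,-1,0],"angular": [0,0,0],"jaw": 1},
    {"dp": [0.6,-1,0],"angular": [0,0,0],"jaw": 1},
    {"dp": [0.6,-1,0],"angular": [0,0,0],"jaw": 1},
    {"dp": [0.6,-1,0],"angular": [0,0,0],"jaw": 1}
  ]
}}

```text
t: 2.02
tool_pos: [0.4713, 0.1325, 0.1718]
tcp_rot: [2.793, 1.562, -2.353]
force: [-0.0, 0.4, 0.3]
grip_width: 0.0913
```

Request:
{"op": "step_arm", "data": {
  "plan": [
    {"dp": [0.6,-1,0],"angular": [0,0,0],"jaw": 1},
    {"dp": [0.6,-1,0],"angular": [0,0,0],"jaw": 1},
    {"dp": [0.6,-1,0],"angular": [0,0,0],"jaw": 1},
    {"dp": [0.6,-0.9,0],"angular": [0,0,0],"jaw": 1},
    {"dp": [0.3,-0.4,0],"angular": [0,0,0],"jaw": 1}
  ]
}}

```text
t: 2.65
tool_pos: [0.5401, 0.0203, 0.1704]
tcp_rot: [2.61, 1.56, -2.538]
force: [-0.1, -0.3, 0.5]
grip_width: 0.0909
```

Run:
```python
from h import *
s=st();Rm=R.from_euler("xyz",s["tcp_rot"]).as_matrix();print(Rm.round(3),np.arctan2(Rm[1,2],Rm[0,2]))
m=bot.camera_model("wrist");im=bot.read_camera("wrist");cv2.imwrite("pics/w1.png",im[:,:,::-1])
k=mask(im,(100,110,30),(130,255,255));n,l,q,c=cv2.connectedComponentsWithStats(k)
for i in range(1,n):
    if q[i,4]>100:print(q[i],c[i],onz(m,[c[i]],.107))
```

```text
t 2.65 tcp [0.5401 0.0203 0.1704] rot [ 2.61   1.56  -2.538] F [-0.1 -0.3  0.5] g 0.0909
[[-0.009 -0.907  0.422]
 [-0.006  0.422  0.907]
 [-1.     0.005 -0.009]] 1.1354107065508405
[ 551    3   81   64 2373] [593.84070796  34.33417615] [[0.50294032 0.28375503]]
[301 209  24  23 408] [312.33578431 220.08823529] [[0.55213397 0.0051741 ]]
[ 591  252   49   38 1098] [621.9007286  272.09471767] [[0.73656047 0.26926064]]
```

View pics/w1.png

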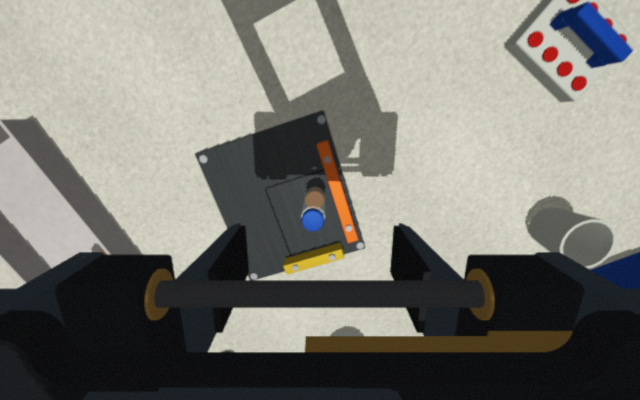

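The wrist view shows the vial's plug at px (312,220), which gives (0.552, 0.005), in agreement with the other views. I'll centre on it, descend and grip.

Request:
{"op": "step_arm", "data": {
  "plan": [
    {"dp": [0.5,-0.55,-0.2],"angular": [0.07,-0.1,0],"jaw": 1},
    {"dp": [0,0,-1],"angular": [0,0,0],"jaw": 1},
    {"dp": [0,0,-1],"angular": [0,0,0],"jaw": 1},
    {"dp": [0,0,-1],"angular": [0,0,0],"jaw": 1},
    {"dp": [0,0,-0.8],"angular": [0,0,0],"jaw": 1}
  ]
}}

```text
t: 3.32
tool_pos: [0.5558, 0.0055, 0.068]
tcp_rot: [-1.098, 1.565, 0.04]
force: [-0.5, -0.1, -0.2]
grip_width: 0.0912
```

Run:
```python
from h import *
s=st();Rm=R.from_euler("xyz",s["tcp_rot"]).as_matrix();print(Rm.round(3))
im=bot.read_camera("scene");crop(im,270,130,140,110,5,"pics/s1.png")
```

```text
t 3.33 tcp [0.5558 0.0055 0.068 ] rot [-1.098  1.565  0.04 ] F [-0.5 -0.1 -0.2] g 0.0912
[[ 0.006 -0.908  0.42 ]
 [ 0.     0.42   0.908]
 [-1.    -0.006  0.003]]
```

View pics/s1.png

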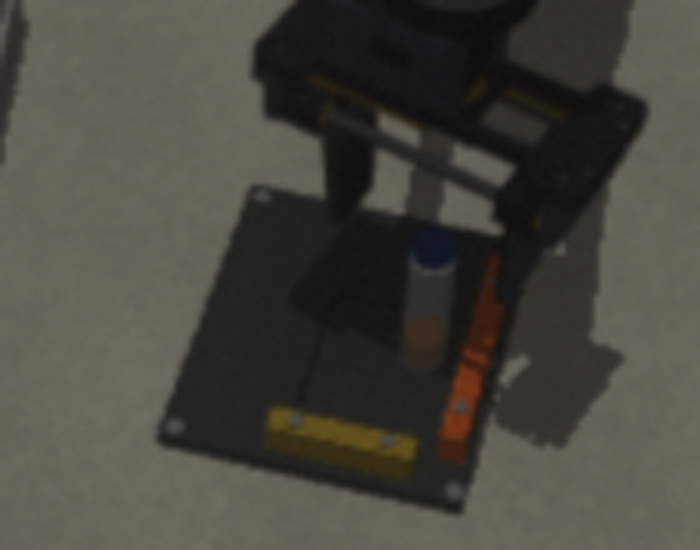

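The vial stands between the two fingers (fingertips at crop px 350,215 and 510,300, plug at 432,248). Closing now.

Request:
{"op": "step_arm", "data": {
  "plan": [
    {"dp": [0,0,0],"angular": [0,0,0],"jaw": -1},
    {"dp": [0,0,0],"angular": [0,0,0],"jaw": -1},
    {"dp": [0,0,0],"angular": [0,0,0],"jaw": -1},
    {"dp": [0,0,0],"angular": [0,0,0],"jaw": -1},
    {"dp": [0,0,0],"angular": [0,0,0],"jaw": -1}
  ]
}}

```text
t: 4.0
tool_pos: [0.5556, 0.0056, 0.0676]
tcp_rot: [-1.058, 1.565, 0.081]
force: [0.5, 0.8, 0.2]
grip_width: 0.0442
```

Request:
{"op": "step_arm", "data": {
  "plan": [
    {"dp": [0,0,0],"angular": [0,0,0],"jaw": -1},
    {"dp": [0,0,0],"angular": [0,0,0],"jaw": -1}
  ]
}}

```text
t: 4.25
tool_pos: [0.5557, 0.0057, 0.0679]
tcp_rot: [-1.071, 1.565, 0.067]
force: [-0.2, 0.3, 0.2]
grip_width: 0.0243
```

Request:
{"op": "step_arm", "data": {
  "plan": [
    {"dp": [0,0,0],"angular": [0,0,0],"jaw": -1},
    {"dp": [0,0,0],"angular": [0,0,0],"jaw": -1},
    {"dp": [0,0,0.4],"angular": [0,0,0],"jaw": -1},
    {"dp": [0,0,0.8],"angular": [0,0,0],"jaw": -1},
    {"dp": [0,0,1],"angular": [0,0,0],"jaw": -1}
  ]
}}

```text
t: 4.88
tool_pos: [0.5543, 0.0057, 0.1235]
tcp_rot: [-0.839, 1.569, 0.299]
force: [0.9, 0.1, 0.4]
grip_width: 0.0002
```

Request:
{"op": "step_arm", "data": {
  "plan": [
    {"dp": [0,0,1],"angular": [0,0,0],"jaw": -1},
    {"dp": [0,0,1],"angular": [0,0,0],"jaw": -1},
    {"dp": [-0.2,-0.4,0.8],"angular": [0,0,0],"jaw": -1},
    {"dp": [-0.4,-0.9,0],"angular": [0,0,0],"jaw": -1},
    {"dp": [-0.4,-0.9,0],"angular": [0,0,0],"jaw": -1}
  ]
}}

```text
t: 5.5
tool_pos: [0.5313, -0.0494, 0.2022]
tcp_rot: [-1.126, 1.559, 0.016]
force: [0.3, -0.4, -0.2]
grip_width: 0.0004
```

Run:
```python
from h import *
s=st()
im=bot.read_camera("scene");crop(im,230,90,160,120,5,"pics/s2.png")
```

```text
t 5.5 tcp [ 0.5313 -0.0494  0.2022] rot [-1.126  1.559  0.016] F [ 0.3 -0.4 -0.2] g 0.0004
```

View pics/s2.png

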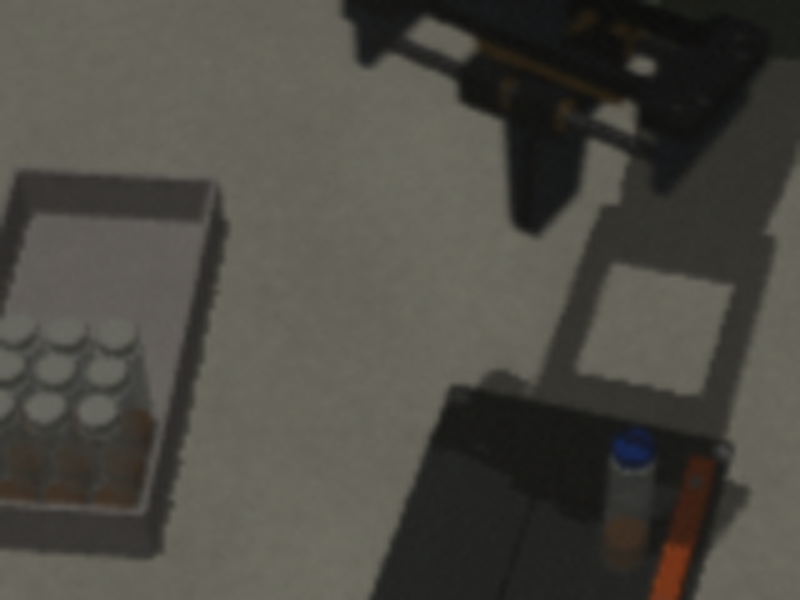

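The gripper closed on nothing, and the vial still stands on the deck (plug at crop px 632,448). I need to find out why.

Run:
```python
from h import *
s=st()
t=bot.read_camera("top");s_=bot.read_camera("scene")
m=bot.camera_model("top");ms=bot.camera_model("scene")
cs=[]
for im,roi,mm in((t,(265,195,30,35),m),(s_,(345,170,25,18),ms)):
    k=mask(im,(100,110,30),(130,255,255),roi);M=cv2.moments(k,True);c=(M["m10"]/M["m00"],M["m01"]/M["m00"]);print(c,M["m00"]);cs.append(ray(mm,*c))
print("plug",tri(cs).round(4))
p=[s["tool_pos"],[0.5556,.0056,.068]];print("tcp now/then scene",proj(ms,p),"top",proj(m,p))
crop(t,230,150,110,100,6,"pics/t2.png");crop(s_,270,90,140,110,5,"pics/s3.png")
```

```text
t 5.55 tcp [ 0.5301 -0.052   0.2025] rot [-1.357  1.56  -0.217] F [-1.1 -2.  -0.5] g 0.0003Traceback (most recent call last):
  File "<stdin>", line 7, in <module>
ZeroDivisionError: float division by zero
```

Run:
```python
from h import *
s=st()
t=bot.read_camera("top");s_=bot.read_camera("scene")
m=bot.camera_model("top");ms=bot.camera_model("scene")
k=mask(s_,(100,110,30),(130,255,255),(345,170,25,18));M=cv2.moments(k,True);c=(M["m10"]/M["m00"],M["m01"]/M["m00"]);print(c,M["m00"],onz(ms,[c],.107))
p=[s["tool_pos"],[0.5556,.0056,.068]];print("tcp now/then scene",proj(ms,p),"top",proj(m,p))
crop(t,230,150,110,100,6,"pics/t2.png");crop(s_,270,90,140,110,5,"pics/s3.png")
```

```text
t 5.65 tcp [ 0.5313 -0.0494  0.202 ] rot [-1.091  1.56   0.048] F [ 0.8 -0.6 -0.2] g 0.0007
(355.8, 179.0888888888889) 45.0 [[0.55565047 0.00421782]]
tcp now/then scene [[337.63498863 144.17781559]
 [355.39571065 188.6213547 ]] top [[295.90963912 218.1592537 ]
 [279.02676198 213.6328339 ]]
```

View pics/t2.png

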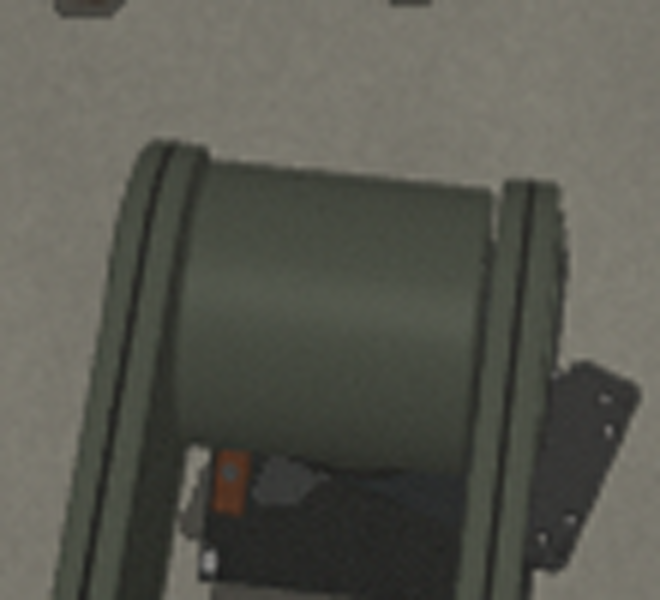

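View pics/s3.png

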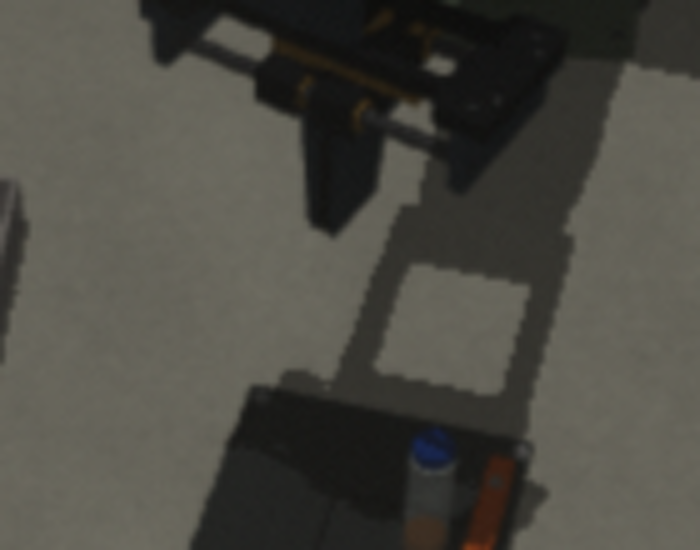

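Run:
```python
from h import *
s=st();mw=bot.camera_model("wrist");w=bot.read_camera("wrist");print(mw["origin"],mw["orientation"])
p=proj(mw,s["tool_pos"]);print("tcp in wrist",p)
Rm=R.from_euler("xyz",s["tcp_rot"]).as_matrix();print("cam in tool",Rm.T@(mw["origin"]-s["tool_pos"]))
im=w.copy();cv2.circle(im,tuple(int(v) for v in p[0]),5,(0,255,0),1);cv2.imwrite("pics/w2.png",im[:,:,::-1])
ms=bot.camera_model("scene");print("scene tip at z=.202",onz(ms,[(336,136.5)],.202), "if x ok z:",)
for z in(.2,.21,.22,.23):print(z,onz(ms,[(336,136.5)],z))
```

```text
t 5.75 tcp [ 0.5316 -0.0485  0.2015] rot [-1.06   1.56   0.081] F [-0.4 -0.4 -0.1] g 0.0005
[ 0.45347092 -0.01510434  0.41055051] [ 2.83814484 -0.0043644   1.13981109]
tcp in wrist [[320.87465091 227.11003131]]
cam in tool [-0.20988159  0.08299001 -0.00109625]
scene tip at z=.202 [[ 0.50511253 -0.05698557]] if x ok z:
0.2 [[ 0.50305212 -0.05720481]]
0.21 [[ 0.51335419 -0.05610859]]
0.22 [[ 0.52365626 -0.05501237]]
0.23 [[ 0.53395834 -0.05391614]]
```

View pics/w2.png

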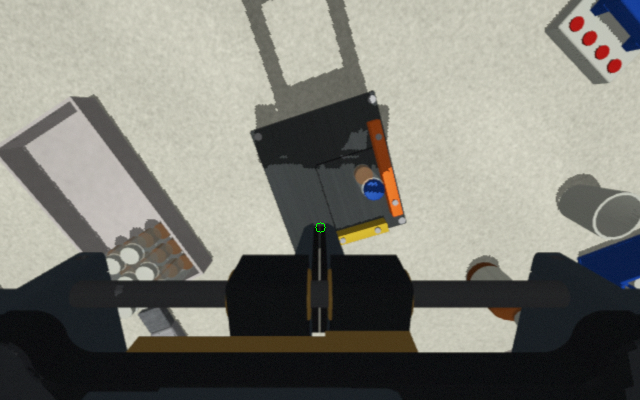

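Run:
```python
from h import *
s=st();mw=bot.camera_model("wrist");im=cv2.imread("pics/w2.png")[:,:,::-1]
ms=bot.camera_model("scene")
cr=[(250,132),(376,91),(407,224)];print("deck corners via wrist",onz(mw,cr,.012).round(4).tolist()," known [0.4415,-0.107],[0.4606,0.060],[0.6493,0.0368]")
k=mask(im,(100,110,30),(130,255,255),(350,170,50,40));M=cv2.moments(k,True);c=(M["m10"]/M["m00"],M["m01"]/M["m00"]);print(c,M["m00"],onz(mw,[c],.107))
tr=[(0,147),(72,97),(212,268)];print("tray", onz(mw,tr,.04).round(4).tolist())
s0=cv2.imread("pics/scene0.png")[:,:,::-1];crop(s0,520,30,110,75,7,"pics/e.png")
p=np.array([.2435,.5202,.1733]);j=np.array([.424,.906,0])
print("pred tips scene0",proj(ms,[p,p+j*.0455,p-j*.0455]))
```

```text
t 5.8 tcp [ 0.5316 -0.0483  0.2013] rot [-1.061  1.561  0.08 ] F [ 0.2 -0.3 -0.2] g 0.0009
deck corners via wrist [[0.4412, -0.1072], [0.4632, 0.0616], [0.65, 0.0365]]  known [0.4415,-0.107],[0.4606,0.060],[0.6493,0.0368]
(373.53779069767444, 189.82848837209303) 344.0 [[0.55147588 0.00505505]]
tray [[0.3293, -0.3894], [0.3194, -0.2715], [0.5839, -0.2389]]
pred tips scene0 [[552.6347715  101.02626706]
 [569.30945416 107.01133812]
 [536.37945358  95.19171926]]
```

View pics/e.png

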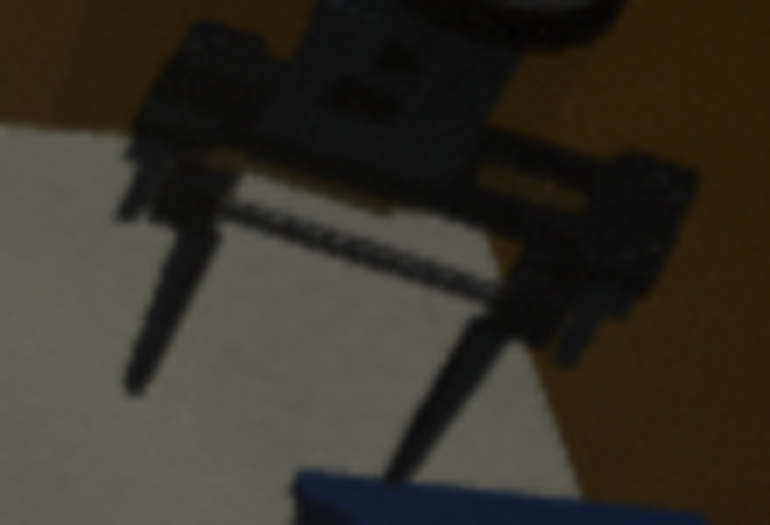

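Run:
```python
from h import *
s=st();mw=bot.camera_model("wrist");ms=bot.camera_model("scene")
for pw in((320,225),(320,227),(320,230)):
  a=ray(mw,*pw);b=ray(ms,336,136.5);P=tri([a,b]);print(pw,P.round(4),(P-s["tool_pos"]).round(4),[np.linalg.norm(np.cross(P-o,d/np.linalg.norm(d))).round(4) for o,d in(a,b)])
im=bot.read_camera("wrist");crop(im,280,190,80,70,8,"pics/w3.png")
im=bot.read_camera("scene");crop(im,305,100,60,50,12,"pics/s4.png")
```

```text
t 5.8 tcp [ 0.5316 -0.0483  0.2013] rot [-1.061  1.561  0.08 ] F [ 0.2 -0.3 -0.2] g 0.0009
(320, 225) [ 0.5234 -0.0503  0.2189] [-0.0082 -0.0019  0.0176] [np.float64(0.0048), np.float64(0.0048)]
(320, 227) [ 0.5244 -0.0505  0.2199] [-0.0072 -0.0021  0.0186] [np.float64(0.0045), np.float64(0.0045)]
(320, 230) [ 0.5259 -0.0507  0.2214] [-0.0057 -0.0024  0.0201] [np.float64(0.0041), np.float64(0.0041)]
```

View pics/w3.png

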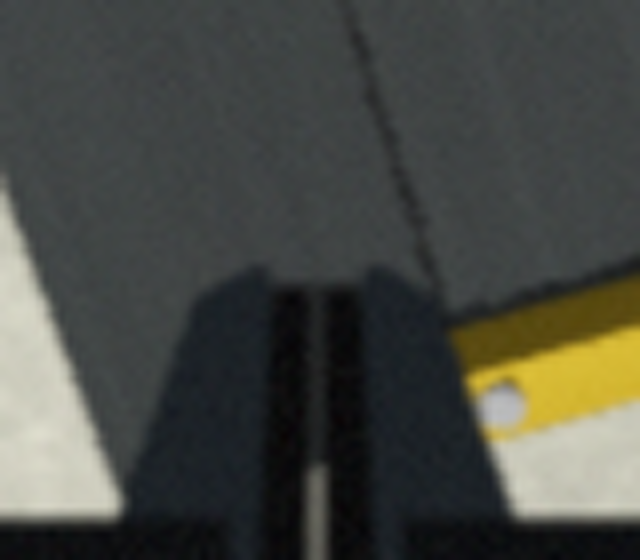

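View pics/s4.png

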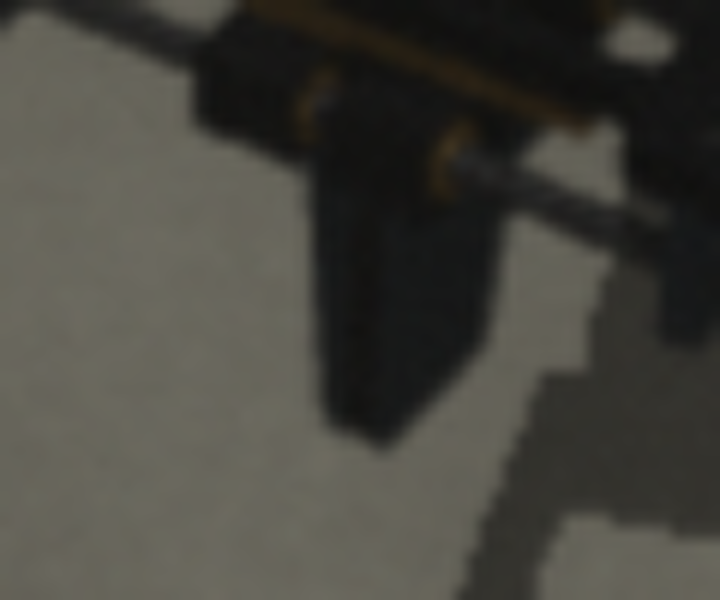

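The vial is untouched, but the views disagree. The scene camera sees the fingertips about 20 mm away from the reported TCP, while the wrist camera's model fits the deck well. I'll settle it with a gentle fingertip touch on free table, since the contact height gives the true z offset.

Request:
{"op": "step_arm", "data": {
  "plan": [
    {"dp": [-0.8,-0.9,0],"angular": [0,0,0],"jaw": -1},
    {"dp": [-0.8,-0.9,0],"angular": [0,0,0],"jaw": -1},
    {"dp": [-0.8,-0.9,0],"angular": [0,0,0],"jaw": -1},
    {"dp": [-0.8,-0.9,-0.5],"angular": [0,0,0],"jaw": -1},
    {"dp": [-0.8,-0.9,-0.8],"angular": [0,0,0],"jaw": -1}
  ]
}}

```text
t: 6.52
tool_pos: [0.4326, -0.1602, 0.1683]
tcp_rot: [-1.129, 1.558, 0.021]
force: [0.2, -1.2, 0.3]
grip_width: 0.0007
```

Request:
{"op": "step_arm", "data": {
  "plan": [
    {"dp": [-0.4,-0.6,-1],"angular": [0,0,0],"jaw": -1},
    {"dp": [0,0,-1],"angular": [0,0,0],"jaw": -1},
    {"dp": [0,0,-1],"angular": [0,0,0],"jaw": -1},
    {"dp": [0,0,-1],"angular": [0,0,0],"jaw": -1},
    {"dp": [0,0,-0.5],"angular": [0,0,0],"jaw": -1}
  ]
}}

```text
t: 7.15
tool_pos: [0.4225, -0.1753, 0.0523]
tcp_rot: [-1.129, 1.557, 0.022]
force: [0.1, -0.4, -0.2]
grip_width: 0.0005
```

Run:
```python
from h import *
s=st();Rm=R.from_euler("xyz",s["tcp_rot"]).as_matrix();print(Rm.round(3))
m=bot.camera_model("top");ms=bot.camera_model("scene");print(proj(ms,s["tool_pos"]),proj(m,s["tool_pos"]))
im=bot.read_camera("scene");crop(im,250,90,100,75,7,"pics/s5.png")
im=bot.read_camera("top");crop(im,290,200,100,75,7,"pics/t5.png")
```

```text
t 7.15 tcp [ 0.4225 -0.1753  0.0523] rot [-1.129  1.557  0.022] F [ 0.1 -0.4 -0.2] g 0.0005
[[ 0.014 -0.913  0.408]
 [ 0.     0.408  0.913]
 [-1.    -0.012  0.006]]
[[298.18345411 149.79066821]] [[341.04911999 258.83652997]]
```

View pics/s5.png

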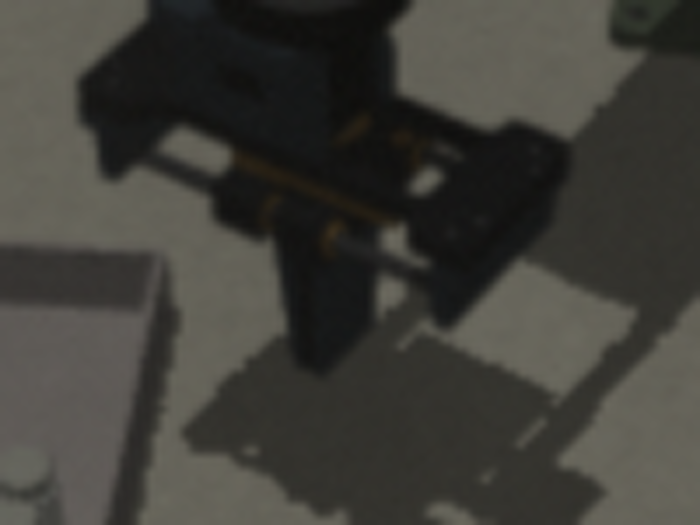

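View pics/t5.png

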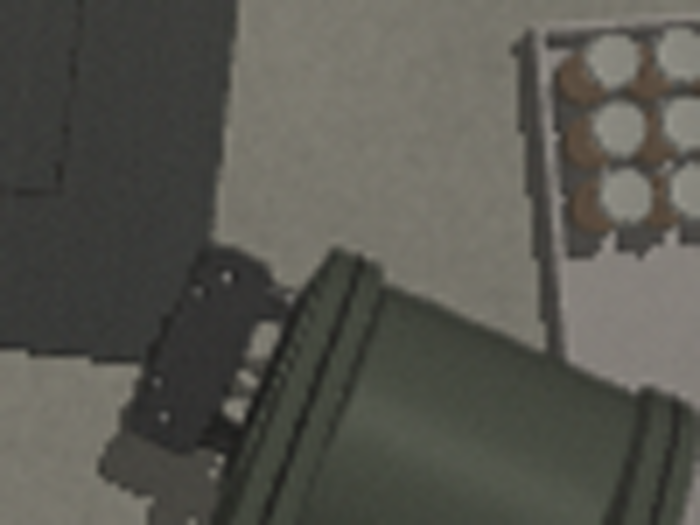

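The tip is at scene px (295.7,143.6), against a predicted (298,150). I'll touch down slowly.

Request:
{"op": "step_arm", "data": {
  "plan": [
    {"dp": [0,0,-0.8],"angular": [0,0.16,0],"jaw": -1},
    {"dp": [0,0,-0.2],"angular": [0,0,0],"jaw": -1},
    {"dp": [0,0,-0.2],"angular": [0,0,0],"jaw": -1}
  ]
}}

```text
t: 7.62
tool_pos: [0.4243, -0.1759, 0.0222]
tcp_rot: [-1.72, 1.569, -0.569]
force: [0.2, 0.4, 0.0]
grip_width: 0.0003
```

Request:
{"op": "step_arm", "data": {
  "plan": [
    {"dp": [0,0,-0.2],"angular": [0,0,0],"jaw": -1}
  ]
}}

```text
t: 7.75
tool_pos: [0.4245, -0.1759, 0.0171]
tcp_rot: [-1.696, 1.568, -0.544]
force: [0.9, 0.7, -0.1]
grip_width: 0.0004
```

Request:
{"op": "step_arm", "data": {
  "plan": [
    {"dp": [0,0,-0.2],"angular": [0,0,0],"jaw": -1}
  ]
}}

```text
t: 7.88
tool_pos: [0.4246, -0.176, 0.0119]
tcp_rot: [-1.671, 1.568, -0.52]
force: [-0.1, 0.3, 0.3]
grip_width: 0.0008
```

Run:
```python
from h import *
s=st();Rm=R.from_euler("xyz",s["tcp_rot"]).as_matrix();print(Rm.round(3))
m=bot.camera_model("top");ms=bot.camera_model("scene");print(proj(ms,s["tool_pos"]),proj(m,s["tool_pos"]))
im=bot.read_camera("scene");crop(im,250,100,100,75,7,"pics/s6.png")
```

```text
t 7.88 tcp [ 0.4246 -0.176   0.0119] rot [-1.671  1.568 -0.52 ] F [-0.1  0.3  0.3] g 0.0008
[[ 0.003 -0.913  0.408]
 [-0.001  0.408  0.913]
 [-1.    -0.003 -0.   ]]
[[298.37846607 159.758477  ]] [[340.30599569 257.7854695 ]]
```

View pics/s6.png

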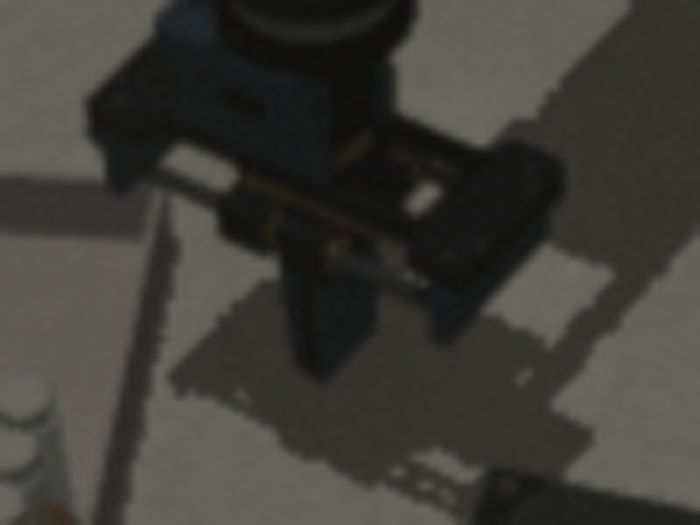

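Request:
{"op": "step_arm", "data": {
  "plan": [
    {"dp": [0,0,-0.2],"angular": [0,0,0],"jaw": -1}
  ]
}}

```text
t: 8.05
tool_pos: [0.4244, -0.176, 0.0064]
tcp_rot: [-1.68, 1.568, -0.529]
force: [1.1, -0.1, -0.4]
grip_width: 0.0003
```

Request:
{"op": "step_arm", "data": {
  "plan": [
    {"dp": [0,0,-0.16],"angular": [0,0,0],"jaw": -1}
  ]
}}

```text
t: 8.18
tool_pos: [0.4244, -0.176, 0.0021]
tcp_rot: [-1.689, 1.568, -0.538]
force: [-0.4, -1.0, 0.0]
grip_width: 0.0006
```

Request:
{"op": "step_arm", "data": {
  "plan": [
    {"dp": [0,0,-0.16],"angular": [0,0,0],"jaw": -1}
  ]
}}

```text
t: 8.3
tool_pos: [0.4244, -0.176, -0.0021]
tcp_rot: [-1.683, 1.568, -0.532]
force: [-1.4, 0.2, 0.5]
grip_width: 0.0006
```

Still no contact at a reported z of -2 mm, so the real fingers are higher than reported. Continuing down.

Request:
{"op": "step_arm", "data": {
  "plan": [
    {"dp": [0,0,-0.16],"angular": [0,0,0],"jaw": -1}
  ]
}}

```text
t: 8.43
tool_pos: [0.4244, -0.176, -0.0064]
tcp_rot: [-1.682, 1.568, -0.531]
force: [-0.0, 0.6, 0.3]
grip_width: -0.0001
```

Request:
{"op": "step_arm", "data": {
  "plan": [
    {"dp": [0,0,-0.16],"angular": [0,0,0],"jaw": -1}
  ]
}}

```text
t: 8.55
tool_pos: [0.4244, -0.1761, -0.0107]
tcp_rot: [-1.689, 1.568, -0.539]
force: [-0.0, 0.7, -0.3]
grip_width: 0.0006
```

Request:
{"op": "step_arm", "data": {
  "plan": [
    {"dp": [0,0,-0.16],"angular": [0,0,0],"jaw": -1}
  ]
}}

```text
t: 8.68
tool_pos: [0.4244, -0.176, -0.015]
tcp_rot: [-1.683, 1.568, -0.532]
force: [0.0, 1.2, 0.2]
grip_width: 0.0003
```

Request:
{"op": "step_arm", "data": {
  "plan": [
    {"dp": [0,0,-0.12],"angular": [0,0,0],"jaw": -1}
  ]
}}

```text
t: 8.8
tool_pos: [0.4244, -0.176, -0.0182]
tcp_rot: [-1.696, 1.568, -0.545]
force: [0.3, 0.2, 0.5]
grip_width: 0.0007
```

Request:
{"op": "step_arm", "data": {
  "plan": [
    {"dp": [0,0,-0.12],"angular": [0,0,0],"jaw": -1}
  ]
}}

```text
t: 8.93
tool_pos: [0.4245, -0.176, -0.0214]
tcp_rot: [-1.679, 1.568, -0.529]
force: [0.3, -0.5, 0.3]
grip_width: 0.0001
```

Run:
```python
from h import *
s=st()
m=bot.camera_model("top");ms=bot.camera_model("scene");print(proj(ms,s["tool_pos"]),proj(m,s["tool_pos"]))
im=bot.read_camera("scene");crop(im,250,100,100,75,7,"pics/s7.png")
```

```text
t 8.93 tcp [ 0.4245 -0.176  -0.0214] rot [-1.679  1.568 -0.529] F [ 0.3 -0.5  0.3] g 0.0001
[[298.84564922 167.20505773]] [[339.54513634 257.60615707]]
```

View pics/s7.png

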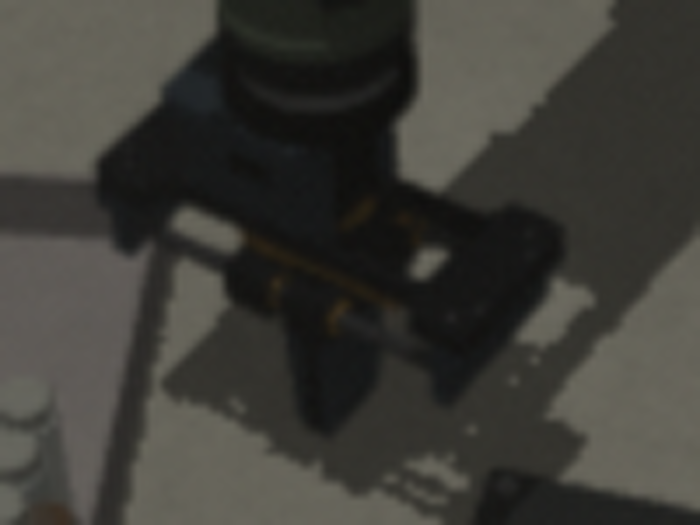

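Request:
{"op": "step_arm", "data": {
  "plan": [
    {"dp": [0,0,-0.12],"angular": [0,0,0],"jaw": -1}
  ]
}}

```text
t: 9.1
tool_pos: [0.4244, -0.176, -0.0248]
tcp_rot: [-1.695, 1.568, -0.544]
force: [0.7, 0.1, 0.0]
grip_width: 0.0005
```

Request:
{"op": "step_arm", "data": {
  "plan": [
    {"dp": [0,0,-0.12],"angular": [0,0,0],"jaw": -1}
  ]
}}

```text
t: 9.22
tool_pos: [0.4244, -0.176, -0.028]
tcp_rot: [-1.689, 1.568, -0.538]
force: [0.5, -0.8, 0.4]
grip_width: 0.0002
```

Run:
```python
from h import *
s=st()
ms=bot.camera_model("scene")
for p in((296,161.6),):
  for z in(0,.01,.02,.03):print(z,onz(ms,[p],z))
print(s["joint_pos"],s["joint_torque"])
```

```text
t 9.22 tcp [ 0.4244 -0.176  -0.028 ] rot [-1.689  1.568 -0.538] F [ 0.5 -0.8  0.4] g 0.0002
0 [[ 0.42230088 -0.18428275]]
0.01 [[ 0.43131048 -0.18210179]]
0.02 [[ 0.44032009 -0.17992082]]
0.03 [[ 0.44932969 -0.17773986]]
[-4.17902321e-01  3.79383772e-01  2.09224754e+00 -4.98544297e-04
  6.67409655e-01 -1.56840761e+00] [-1.79708146e-03 -3.56858790e+01 -1.42959327e+01 -2.31726462e-02
  1.22958147e-01 -1.25719434e-04]
```

Request:
{"op": "step_arm", "data": {
  "plan": [
    {"dp": [0,0,-0.12],"angular": [0,0,0],"jaw": -1}
  ]
}}

```text
t: 9.35
tool_pos: [0.4244, -0.176, -0.0311]
tcp_rot: [-1.682, 1.568, -0.531]
force: [0.3, -0.2, -0.4]
grip_width: 0.0002
```

Request:
{"op": "step_arm", "data": {
  "plan": [
    {"dp": [0,0,-0.12],"angular": [0,0,0],"jaw": -1}
  ]
}}

```text
t: 9.48
tool_pos: [0.4244, -0.176, -0.0343]
tcp_rot: [-1.691, 1.568, -0.54]
force: [0.4, 0.7, 0.1]
grip_width: 0.0004
```

Run:
```python
from h import *
s=st()
im=bot.read_camera("scene");crop(im,250,100,100,75,7,"pics/s8.png")
im=bot.read_camera("wrist");crop(im,220,180,200,150,4,"pics/w8.png")
```

```text
t 9.47 tcp [ 0.4244 -0.176  -0.0343] rot [-1.691  1.568 -0.54 ] F [0.4 0.7 0.1] g 0.0004
```

View pics/s8.png

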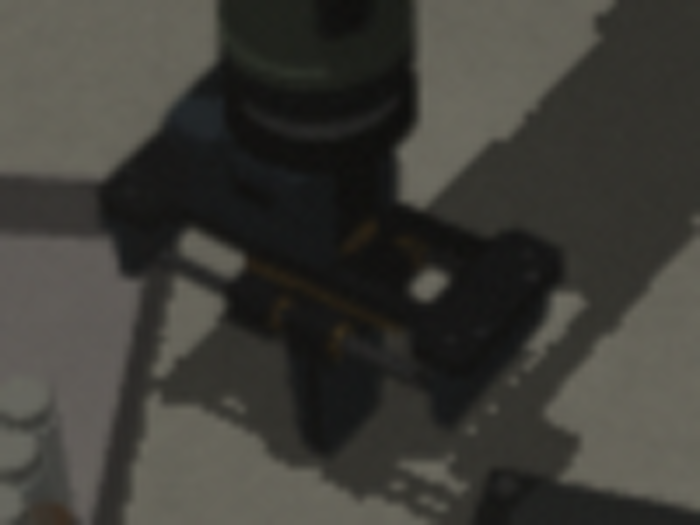

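View pics/w8.png

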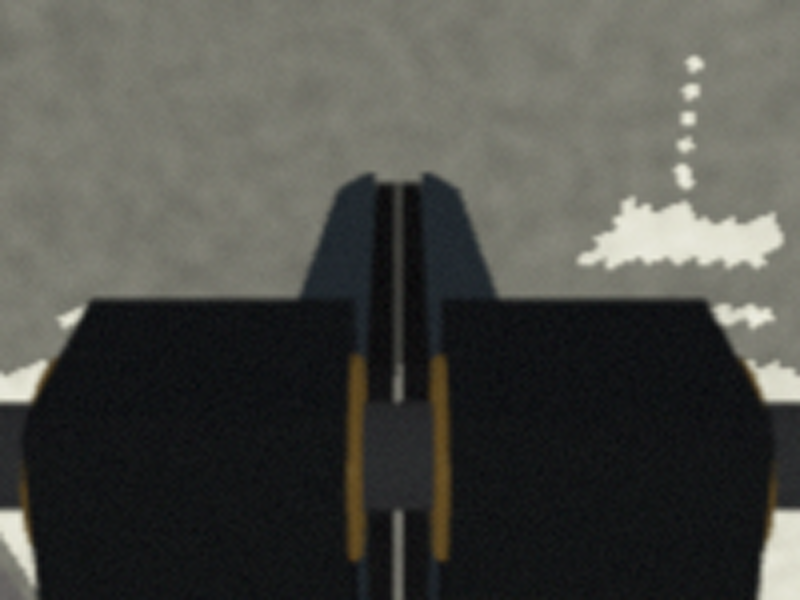

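The tip (scene px 296,165) is still moving down freely. The offset is over 34 mm, which explains why the fingers passed just above the vial's plug. A few more small steps.

Request:
{"op": "step_arm", "data": {
  "plan": [
    {"dp": [0,0,-0.12],"angular": [0,0,0],"jaw": -1}
  ]
}}

```text
t: 9.7
tool_pos: [0.4244, -0.176, -0.0375]
tcp_rot: [-1.694, 1.568, -0.543]
force: [0.7, -0.5, 0.1]
grip_width: 0.0004
```

Request:
{"op": "step_arm", "data": {
  "plan": [
    {"dp": [0,0,-0.08],"angular": [0,0,0],"jaw": -1}
  ]
}}

```text
t: 9.82
tool_pos: [0.4243, -0.176, -0.0396]
tcp_rot: [-1.704, 1.569, -0.553]
force: [-3.4, 1.0, 23.7]
grip_width: 0.0004
```

Request:
{"op": "step_arm", "data": {
  "plan": [
    {"dp": [0,0,-0.08],"angular": [0,0,0],"jaw": -1}
  ]
}}

```text
t: 9.95
tool_pos: [0.4244, -0.176, -0.0396]
tcp_rot: [-1.714, 1.569, -0.563]
force: [-6.7, 2.7, 40.6]
grip_width: 0.0005
```

Run:
```python
from h import *
s=st();ms=bot.camera_model("scene")
for z in(0,.005,.01,.02):print(z,onz(ms,[(296,165)],z))
im=bot.read_camera("scene");crop(im,270,130,60,45,12,"pics/s9.png")
```

```text
t 9.95 tcp [ 0.4244 -0.176  -0.0396] rot [-1.714  1.569 -0.563] F [-6.7  2.7 40.6] g 0.0005
0 [[ 0.43589335 -0.1816964 ]]
0.005 [[ 0.44032805 -0.18061926]]
0.01 [[ 0.44476274 -0.17954212]]
0.02 [[ 0.45363213 -0.17738783]]
```

View pics/s9.png

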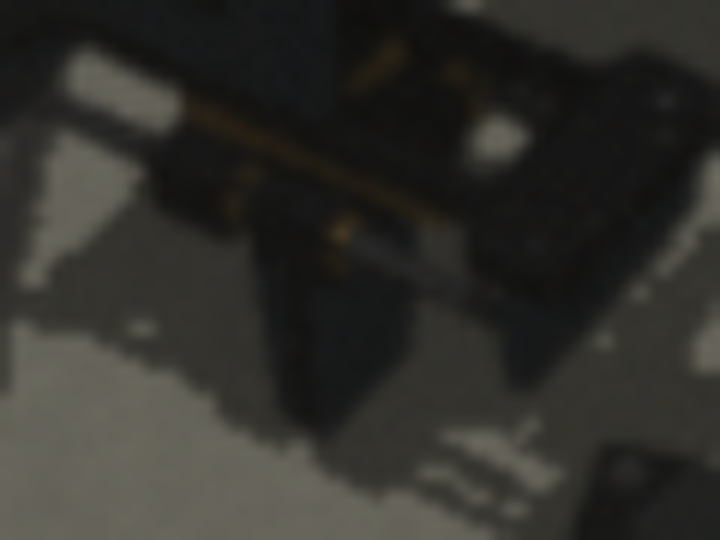

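Contact is at a reported z of -39 mm, and at that pose the tip's pixel matches the pad edge at table height. So true tip z = reported z + 39 mm, and x and y are right. Going back for the vial with that correction.

Request:
{"op": "step_arm", "data": {
  "plan": [
    {"dp": [0,0,0.6],"angular": [0,0,0],"jaw": -1},
    {"dp": [0,0,1],"angular": [0,0,0],"jaw": 1},
    {"dp": [0,0,1],"angular": [0,0,0],"jaw": 1},
    {"dp": [0,0,1],"angular": [0,0,0],"jaw": 1},
    {"dp": [0,0,1],"angular": [0,0,0],"jaw": 1}
  ]
}}

```text
t: 10.62
tool_pos: [0.4226, -0.1752, 0.0776]
tcp_rot: [1.828, 1.57, 2.979]
force: [0.6, 0.1, 0.2]
grip_width: 0.0376
```

Request:
{"op": "step_arm", "data": {
  "plan": [
    {"dp": [0.6,0.9,1],"angular": [0,0,0],"jaw": 1},
    {"dp": [0.6,0.9,0.3],"angular": [0,0,0],"jaw": 1},
    {"dp": [0.6,0.9,0],"angular": [0,0,0],"jaw": 1},
    {"dp": [0.6,0.9,0],"angular": [0,0,0],"jaw": 1},
    {"dp": [0.6,0.9,0],"angular": [0,0,0],"jaw": 1}
  ]
}}

```text
t: 11.25
tool_pos: [0.5001, -0.0611, 0.1135]
tcp_rot: [-1.557, 1.566, -0.41]
force: [0.3, -0.8, -0.1]
grip_width: 0.0876
```

Request:
{"op": "step_arm", "data": {
  "plan": [
    {"dp": [0.7,0.9,0],"angular": [0,0,0],"jaw": 1},
    {"dp": [0.7,0.9,0],"angular": [0,0,0],"jaw": 1},
    {"dp": [0.5,0.6,0],"angular": [0,0,0],"jaw": 1}
  ]
}}

```text
t: 11.62
tool_pos: [0.5488, 0.0014, 0.113]
tcp_rot: [-1.653, 1.566, -0.506]
force: [-1.0, 1.0, -0.2]
grip_width: 0.0914
```

Run:
```python
from h import *
s=st();Rm=R.from_euler("xyz",s["tcp_rot"]).as_matrix();print(Rm.round(3))
print("to go",(np.array([.5535,.0057])-s["tool_pos"][:2])/.025)
```

```text
t 11.62 tcp [0.5488 0.0014 0.113 ] rot [-1.653  1.566 -0.506] F [-1.   1.  -0.2] g 0.0914
[[ 0.004 -0.912  0.41 ]
 [-0.002  0.41   0.912]
 [-1.    -0.004 -0.   ]]
to go [0.18982092 0.17143941]
```

Request:
{"op": "step_arm", "data": {
  "plan": [
    {"dp": [0.2,0.17,0],"angular": [0,0,0],"jaw": 1},
    {"dp": [0,0,-1],"angular": [0,0,0],"jaw": 1},
    {"dp": [0,0,-1],"angular": [0,0,0],"jaw": 1},
    {"dp": [0,0,-1],"angular": [0,0,0],"jaw": 1},
    {"dp": [0,0,-0.8],"angular": [0,0,0],"jaw": 1}
  ]
}}

```text
t: 12.25
tool_pos: [0.5549, 0.0043, 0.017]
tcp_rot: [-1.664, 1.563, -0.516]
force: [-0.6, -0.7, -0.0]
grip_width: 0.0913
```

Request:
{"op": "step_arm", "data": {
  "plan": [
    {"dp": [0,0,0],"angular": [0,0,0],"jaw": -1},
    {"dp": [0,0,0],"angular": [0,0,0],"jaw": -1},
    {"dp": [0,0,0],"angular": [0,0,0],"jaw": -1},
    {"dp": [0,0,0],"angular": [0,0,0],"jaw": -1},
    {"dp": [0,0,0],"angular": [0,0,0],"jaw": -1}
  ]
}}

```text
t: 12.88
tool_pos: [0.555, 0.0029, 0.0185]
tcp_rot: [-1.671, 1.562, -0.524]
force: [0.3, 0.3, -0.1]
grip_width: 0.0443
```

Request:
{"op": "step_arm", "data": {
  "plan": [
    {"dp": [0,0,0],"angular": [0,0,0],"jaw": -1},
    {"dp": [0,0,0],"angular": [0,0,0],"jaw": -1},
    {"dp": [0,0,0],"angular": [0,0,0],"jaw": -1}
  ]
}}

```text
t: 13.25
tool_pos: [0.5552, 0.0031, 0.0189]
tcp_rot: [-1.633, 1.561, -0.485]
force: [-0.1, -0.5, -0.9]
grip_width: 0.0247
```

Request:
{"op": "step_arm", "data": {
  "plan": [
    {"dp": [0,0,0],"angular": [0,0,0],"jaw": -1},
    {"dp": [0,0,0],"angular": [0,0,0],"jaw": -1}
  ]
}}

```text
t: 13.5
tool_pos: [0.5552, 0.003, 0.0189]
tcp_rot: [-1.638, 1.561, -0.49]
force: [-0.7, -0.3, -0.3]
grip_width: 0.0246
```

Gripped at 24.6 mm. Lifting and carrying the vial to the tray.

Request:
{"op": "step_arm", "data": {
  "plan": [
    {"dp": [0,0,0.5],"angular": [0,0,0],"jaw": -1},
    {"dp": [0,0,0.9],"angular": [0,0,0],"jaw": -1},
    {"dp": [0,0,1],"angular": [0,0,0],"jaw": -1},
    {"dp": [-0.2,-0.4,1],"angular": [0,0,0],"jaw": -1},
    {"dp": [-0.4,-0.8,0.6],"angular": [0,0,0],"jaw": -1}
  ]
}}

```text
t: 14.12
tool_pos: [0.5398, -0.0265, 0.1237]
tcp_rot: [-1.647, 1.562, -0.497]
force: [-1.1, 0.8, 0.3]
grip_width: 0.0242
```

Request:
{"op": "step_arm", "data": {
  "plan": [
    {"dp": [-0.5,-1,0],"angular": [0,0,0],"jaw": -1},
    {"dp": [-0.5,-1,0],"angular": [0,0,0],"jaw": -1},
    {"dp": [-0.5,-1,0],"angular": [0,0,0],"jaw": -1},
    {"dp": [-0.5,-1,0],"angular": [0,0,0],"jaw": -1},
    {"dp": [-0.5,-1,0],"angular": [0,0,0],"jaw": -1}
  ]
}}

```text
t: 14.75
tool_pos: [0.4775, -0.155, 0.1302]
tcp_rot: [-1.491, 1.552, -0.34]
force: [-0.2, 0.3, -0.0]
grip_width: 0.0242
```

Request:
{"op": "step_arm", "data": {
  "plan": [
    {"dp": [-0.5,-1,0],"angular": [0,0,0],"jaw": -1},
    {"dp": [-0.5,-1,0],"angular": [0,0,0],"jaw": -1},
    {"dp": [-0.5,-1,0],"angular": [0,0,0],"jaw": -1},
    {"dp": [-0.4,-1,0],"angular": [0,0,0],"jaw": -1},
    {"dp": [-0.2,-0.6,0],"angular": [0,0,0],"jaw": -1}
  ]
}}

```text
t: 15.38
tool_pos: [0.4233, -0.2745, 0.1348]
tcp_rot: [-1.522, 1.547, -0.372]
force: [1.7, 0.3, -0.1]
grip_width: 0.0244
```

Run:
```python
from h import *
s=st();Rm=R.from_euler("xyz",s["tcp_rot"]).as_matrix();print(Rm.round(3))
print("to go",(np.array([.413,-.328])-s["tool_pos"][:2])/.025)
im=bot.read_camera("scene");crop(im,180,80,140,110,5,"pics/s10.png")
```

```text
t 15.38 tcp [ 0.4233 -0.2745  0.1348] rot [-1.522  1.547 -0.372] F [ 1.7  0.3 -0.1] g 0.0244
[[ 0.023 -0.913  0.408]
 [-0.009  0.408  0.913]
 [-1.    -0.024  0.001]]
to go [-0.41215991 -2.13883287]
```

View pics/s10.png

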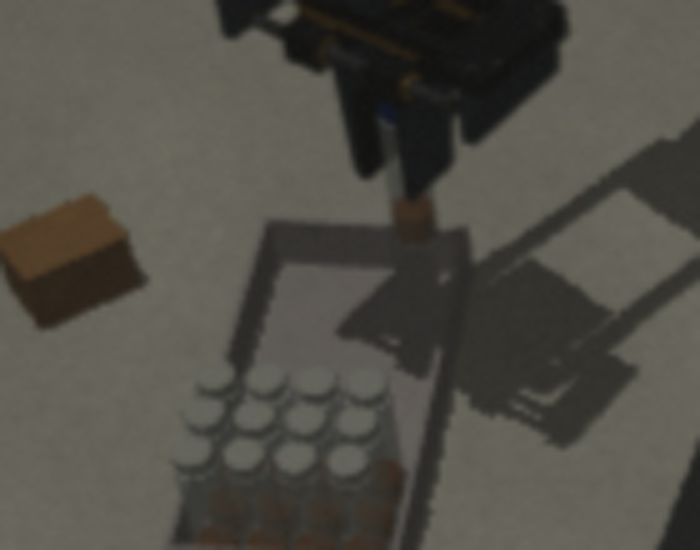

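The vial hangs in the grip above the tray's near end (crop px 410,210). I'll correct the small tilt, centre, and lower to a reported z of about 0.011.

Request:
{"op": "step_arm", "data": {
  "plan": [
    {"dp": [-0.2,-1,0],"angular": [0.1,0.26,0],"jaw": -1},
    {"dp": [-0.2,-1,0],"angular": [0,0,0],"jaw": -1},
    {"dp": [0,-0.1,-0.6],"angular": [0,0,0],"jaw": -1},
    {"dp": [0,0,-1],"angular": [0,0,0],"jaw": -1}
  ]
}}

```text
t: 15.92
tool_pos: [0.4152, -0.3286, 0.0957]
tcp_rot: [-1.638, 1.566, -0.488]
force: [0.0, -0.1, -0.9]
grip_width: 0.0242
```

Request:
{"op": "step_arm", "data": {
  "plan": [
    {"dp": [0,0,-1],"angular": [0,0,0],"jaw": -1},
    {"dp": [0,0,-1],"angular": [0,0,0],"jaw": -1},
    {"dp": [0,0,-0.5],"angular": [0,0,0],"jaw": -1},
    {"dp": [0,0,0],"angular": [0,0,0],"jaw": -1}
  ]
}}

```text
t: 16.42
tool_pos: [0.414, -0.3221, 0.0275]
tcp_rot: [0.58, 1.566, 1.732]
force: [0.4, -0.1, -0.6]
grip_width: 0.0245
```

Run:
```python
from h import *
s=st();Rm=R.from_euler("xyz",s["tcp_rot"]).as_matrix();print(Rm.round(3))
```

```text
t 16.43 tcp [ 0.414  -0.3221  0.0275] rot [0.58  1.566 1.732] F [ 0.4 -0.1 -0.6] g 0.0245
[[-0.001 -0.913  0.407]
 [ 0.005  0.407  0.913]
 [-1.     0.003  0.004]]
```

Request:
{"op": "step_arm", "data": {
  "plan": [
    {"dp": [0,0,-0.5],"angular": [0,0,0],"jaw": -1},
    {"dp": [0,0,-0.08],"angular": [0,0,0],"jaw": -1}
  ]
}}

```text
t: 16.68
tool_pos: [0.4151, -0.3222, 0.0133]
tcp_rot: [0.063, 1.567, 1.216]
force: [-0.4, -0.2, -0.2]
grip_width: 0.0245
```

Request:
{"op": "step_arm", "data": {
  "plan": [
    {"dp": [0,0,-0.08],"angular": [0,0,0],"jaw": -1}
  ]
}}

```text
t: 16.8
tool_pos: [0.4155, -0.3226, 0.0116]
tcp_rot: [-0.228, 1.567, 0.924]
force: [-0.2, 0.0, 0.1]
grip_width: 0.0243
```

Request:
{"op": "step_arm", "data": {
  "plan": [
    {"dp": [0,0,-0.06],"angular": [0,0,0],"jaw": -1}
  ]
}}

```text
t: 16.92
tool_pos: [0.4156, -0.3226, 0.0108]
tcp_rot: [-0.314, 1.567, 0.838]
force: [-2.0, 2.2, 11.1]
grip_width: 0.0245
```

Request:
{"op": "step_arm", "data": {
  "plan": [
    {"dp": [0,0,-0.05],"angular": [0,0,0],"jaw": -1}
  ]
}}

```text
t: 17.05
tool_pos: [0.4156, -0.3226, 0.0108]
tcp_rot: [-0.38, 1.567, 0.772]
force: [-2.3, 2.6, 10.0]
grip_width: 0.0245
```

The vial stands on the tray floor (11 N contact, at the predicted height). Releasing and looking.

Request:
{"op": "step_arm", "data": {
  "plan": [
    {"dp": [0,0,0.02],"angular": [0,0,0],"jaw": -0.2},
    {"dp": [0,0,0],"angular": [0,0,0],"jaw": 0.2},
    {"dp": [0,0,0],"angular": [0,0,0],"jaw": 1},
    {"dp": [0,0,0],"angular": [0,0,0],"jaw": 1},
    {"dp": [0,0,0],"angular": [0,0,0],"jaw": 1}
  ]
}}

```text
t: 17.68
tool_pos: [0.4161, -0.3233, 0.012]
tcp_rot: [-0.851, 1.566, 0.3]
force: [-0.1, -1.1, -0.0]
grip_width: 0.0719
```

Request:
{"op": "step_arm", "data": {
  "plan": [
    {"dp": [0,0,0.5],"angular": [0,0,0],"jaw": 1},
    {"dp": [0,0,1],"angular": [0,0,0],"jaw": 1},
    {"dp": [0,0,1],"angular": [0,0,0],"jaw": 1},
    {"dp": [0,0,1],"angular": [0,0,0],"jaw": 1},
    {"dp": [0,0,1],"angular": [0,0,0],"jaw": 1}
  ]
}}

```text
t: 18.3
tool_pos: [0.4151, -0.3225, 0.1291]
tcp_rot: [-0.295, 1.567, 0.856]
force: [0.2, -0.2, -0.1]
grip_width: 0.0909
```

Run:
```python
from h import *
s=st()
im=bot.read_camera("scene");crop(im,180,80,140,110,5,"pics/s11.png")
```

```text
t 18.3 tcp [ 0.4151 -0.3225  0.1291] rot [-0.295  1.567  0.856] F [ 0.2 -0.2 -0.1] g 0.0909
```

View pics/s11.png

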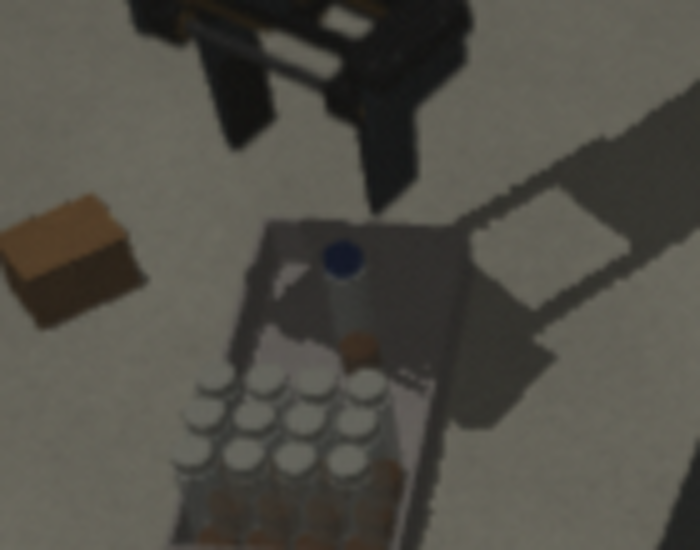

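The vial stands upright in the tray's empty part (plug at crop px 343,258). Now over to the rack, turning the jaws across its handle on the way.

Request:
{"op": "step_arm", "data": {
  "plan": [
    {"dp": [0.15,1,0.1],"angular": [0,0,0.4],"jaw": 1},
    {"dp": [0.15,1,0.1],"angular": [0,0,0.4],"jaw": 1},
    {"dp": [0.15,1,0],"angular": [0,0,0.4],"jaw": 1},
    {"dp": [0.15,1,0],"angular": [0,0,0.4],"jaw": 1},
    {"dp": [0.15,1,0],"angular": [0,0,0.4],"jaw": 1}
  ]
}}

```text
t: 18.98
tool_pos: [0.4369, -0.1976, 0.141]
tcp_rot: [-1.565, 1.556, -0.237]
force: [0.1, 0.4, -0.0]
grip_width: 0.0913
```

Request:
{"op": "step_arm", "data": {
  "plan": [
    {"dp": [0.15,1,0],"angular": [0,0,0.4],"jaw": 1},
    {"dp": [0.15,1,0],"angular": [0,0,0.4],"jaw": 1},
    {"dp": [0.15,1,0],"angular": [0,0,0.4],"jaw": 1},
    {"dp": [0.15,1,0],"angular": [0,0,0.4],"jaw": 1},
    {"dp": [0.15,1,0],"angular": [0,0,0.4],"jaw": 1}
  ]
}}

```text
t: 19.6
tool_pos: [0.4558, -0.0684, 0.1424]
tcp_rot: [-1.584, 1.553, -0.076]
force: [0.7, 0.1, 0.1]
grip_width: 0.0913
```

Request:
{"op": "step_arm", "data": {
  "plan": [
    {"dp": [0.15,1,0],"angular": [0,0,0.4],"jaw": 1},
    {"dp": [0.15,1,0],"angular": [0,0,0.4],"jaw": 1},
    {"dp": [0.15,1,0],"angular": [0,0,0.4],"jaw": 1},
    {"dp": [0.15,1,0],"angular": [0,0,0.4],"jaw": 1},
    {"dp": [0.15,1,0],"angular": [0,0,0.4],"jaw": 1}
  ]
}}

```text
t: 20.23
tool_pos: [0.4748, 0.0609, 0.1439]
tcp_rot: [-1.596, 1.551, 0.093]
force: [0.5, -0.2, 0.3]
grip_width: 0.0911
```

Request:
{"op": "step_arm", "data": {
  "plan": [
    {"dp": [0.15,1,0],"angular": [0,0,0.4],"jaw": 1},
    {"dp": [0.15,1,0],"angular": [0,0,0.4],"jaw": 1},
    {"dp": [0.15,1,0],"angular": [0,0,0.4],"jaw": 1},
    {"dp": [0.15,1,0],"angular": [0,0,0.4],"jaw": 1},
    {"dp": [0.15,1,0],"angular": [0,0,0.4],"jaw": 1}
  ]
}}

```text
t: 20.85
tool_pos: [0.4937, 0.1902, 0.1453]
tcp_rot: [-1.602, 1.548, 0.268]
force: [0.3, -0.8, 0.1]
grip_width: 0.0913
```

Run:
```python
from h import *
s=st();Rm=R.from_euler("xyz",s["tcp_rot"]).as_matrix();print(Rm.round(3),"jaw",np.arctan2(Rm[1,2],Rm[0,2]),s["joint_pos"].round(2))
print("to go",(np.array([.5122,.335])-s["tool_pos"][:2])/.025)
m=bot.camera_model("wrist");im=bot.read_camera("wrist");cv2.imwrite("pics/w10.png",im[:,:,::-1])
t=bot.read_camera("top");crop(t,255,178,180,130,4,"pics/t10.png")
```

```text
t 20.85 tcp [0.4937 0.1902 0.1453] rot [-1.602  1.548  0.268] F [ 0.3 -0.8  0.1] g 0.0913
[[ 0.022 -0.955 -0.295]
 [ 0.006 -0.295  0.956]
 [-1.    -0.023 -0.001]] jaw 1.8698262939870238 [ 0.35  0.26  1.73 -0.    1.13 -1.52]
to go [0.73913217 5.79131267]
```

View pics/w10.png

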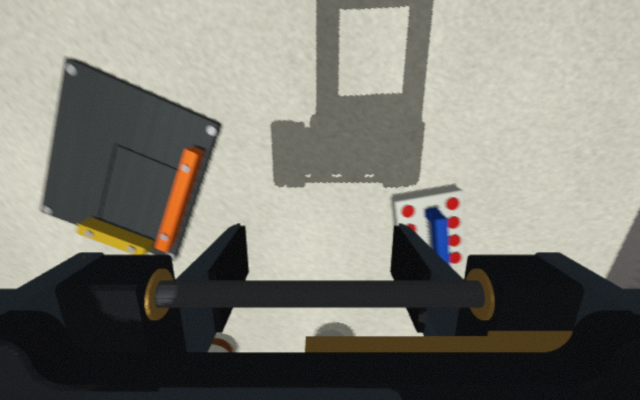

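View pics/t10.png

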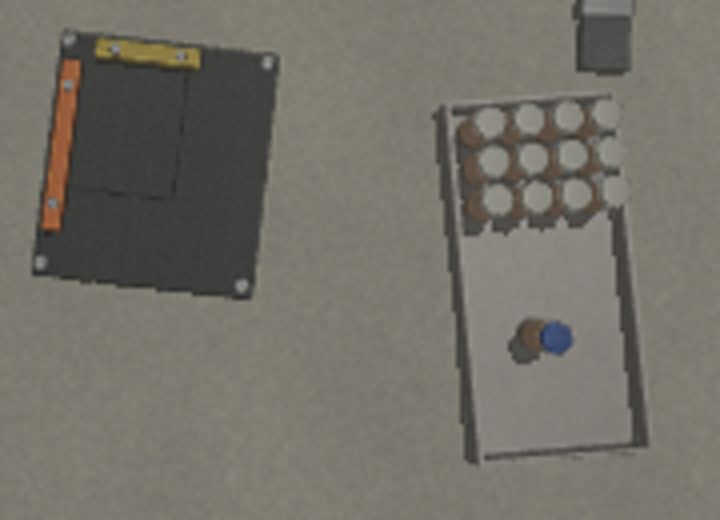

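The top view shows the deck clear and the vial upright mid-tray. Continuing to the rack.

Request:
{"op": "step_arm", "data": {
  "plan": [
    {"dp": [0.1,1,0],"angular": [-0.07,0.25,0.4],"jaw": 1},
    {"dp": [0.15,1,0],"angular": [0,0,0.4],"jaw": 1},
    {"dp": [0.15,1,0],"angular": [0,0,0.4],"jaw": 1},
    {"dp": [0.15,1,0],"angular": [0,0,0.3],"jaw": 1},
    {"dp": [0.15,1,0],"angular": [0,0,0.3],"jaw": 1}
  ]
}}

```text
t: 21.58
tool_pos: [0.5115, 0.3168, 0.1458]
tcp_rot: [2.526, 1.569, -1.727]
force: [0.5, 0.6, -0.2]
grip_width: 0.0911
```

Request:
{"op": "step_arm", "data": {
  "plan": [
    {"dp": [0,0.5,0],"angular": [0,0,0.2],"jaw": 1},
    {"dp": [0,0.1,0],"angular": [0,0,0],"jaw": 1}
  ]
}}

```text
t: 21.82
tool_pos: [0.5114, 0.3339, 0.1454]
tcp_rot: [2.379, 1.568, -1.854]
force: [-0.5, -1.0, 0.4]
grip_width: 0.091
```

Run:
```python
from h import *
s=st();Rm=R.from_euler("xyz",s["tcp_rot"]).as_matrix();print(Rm.round(3),"jaw",np.arctan2(Rm[1,2],Rm[0,2]))
m=bot.camera_model("wrist");im=bot.read_camera("wrist");cv2.imwrite("pics/w11.png",im[:,:,::-1])
k=mask(im,(105,120,50),(125,255,255),(250,120,140,150));c,_=cv2.findContours(k,0,1);c=max(c,key=cv2.contourArea);print(cv2.contourArea(c))
k=mask(im,(0,130,60),(8,255,255),(200,100,240,200));n,l,q,ce=cv2.connectedComponentsWithStats(k)
g=[i for i in range(1,n) if q[i,4]>40];print(ce[g].round(1).tolist());W=onz(m,ce[g],.027);print(W.round(4).tolist(),W.mean(0),cv2.minAreaRect(W.astype(np.float32)))
```

```text
t 21.82 tcp [0.5114 0.3339 0.1454] rot [ 2.379  1.568 -1.854] F [-0.5 -1.   0.4] g 0.091
[[-0.001 -0.887 -0.462]
 [-0.002 -0.461  0.887]
 [-1.     0.002 -0.002]] jaw 2.050485506499192
779.0
[[297.8, 158.5], [344.5, 158.7], [298.2, 179.8], [343.9, 179.7], [298.6, 199.7], [343.4, 199.9], [299.1, 219.2], [342.8, 219.3]]
[[0.4908, 0.2958], [0.4671, 0.3419], [0.5122, 0.3069], [0.4882, 0.3527], [0.5332, 0.3176], [0.5094, 0.3637], [0.5543, 0.3288], [0.5306, 0.3745]] [0.51074275 0.33523688] ((0.5107558369636536, 0.3352426290512085), (0.0715293437242508, 0.051849909126758575), 27.234031677246094)
```

View pics/w11.png

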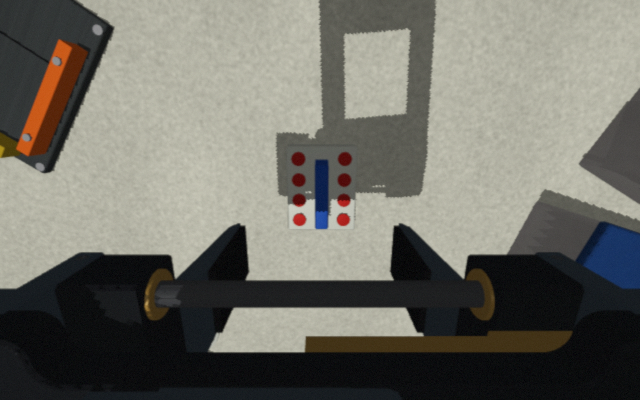

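The wrist view shows the handle centred at px (321,195). The caps put the rack at (0.511, 0.3355) with yaw 0.475, and the jaw is aligned to within 0.3°. Descending.

Request:
{"op": "step_arm", "data": {
  "plan": [
    {"dp": [0,0.04,-1],"angular": [0,0,0],"jaw": 1},
    {"dp": [0,0,-1],"angular": [0,0,0],"jaw": 1},
    {"dp": [0,0,-1],"angular": [0,0,0],"jaw": 1},
    {"dp": [0,0,-1],"angular": [0,0,0],"jaw": 1},
    {"dp": [0,0,-1],"angular": [0,0,0],"jaw": 1}
  ]
}}

```text
t: 22.5
tool_pos: [0.5128, 0.3315, 0.0205]
tcp_rot: [-2.308, 1.566, -0.261]
force: [0.2, 0.4, -0.3]
grip_width: 0.0909
```

Request:
{"op": "step_arm", "data": {
  "plan": [
    {"dp": [0,0,-0.5],"angular": [0,0,0],"jaw": 1},
    {"dp": [0,0,0],"angular": [0,0,0],"jaw": 1}
  ]
}}

```text
t: 22.75
tool_pos: [0.5117, 0.3295, 0.0063]
tcp_rot: [3.071, 1.567, -1.166]
force: [-0.1, -0.0, -0.1]
grip_width: 0.0915
```

Run:
```python
from h import *
s=st();Rm=R.from_euler("xyz",s["tcp_rot"]).as_matrix();print(Rm.round(3),"jaw",np.arctan2(Rm[1,2],Rm[0,2]))
im=bot.read_camera("scene");crop(im,420,140,120,90,6,"pics/s12.png")
```

```text
t 22.75 tcp [0.5117 0.3295 0.0063] rot [ 3.071  1.567 -1.166] F [-0.1 -0.  -0.1] g 0.0915
[[ 0.002 -0.89  -0.457]
 [-0.004 -0.457  0.89 ]
 [-1.     0.    -0.004]] jaw 2.045255133014186
```

View pics/s12.png

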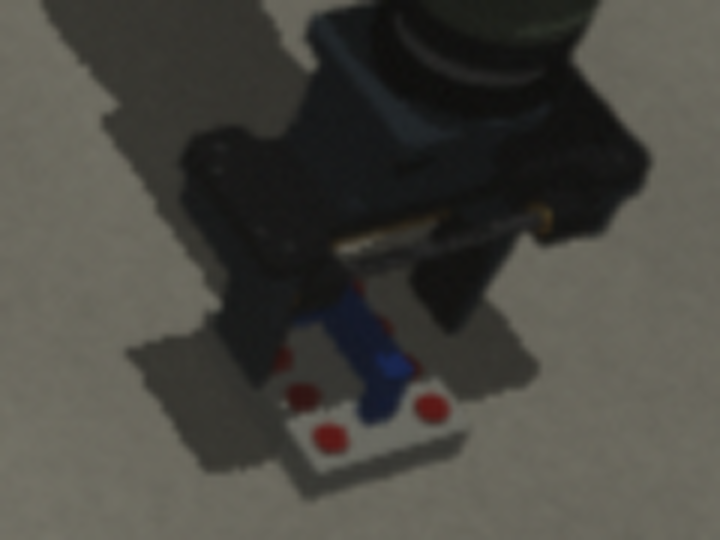

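The fingers straddle the handle. I'll correct the 6 mm y drift, drop to grasp height and close.

Request:
{"op": "step_arm", "data": {
  "plan": [
    {"dp": [-0.03,0.24,-0.48],"angular": [0,0,0],"jaw": 1},
    {"dp": [0,0,0],"angular": [0,0,0],"jaw": 0},
    {"dp": [0,0,0],"angular": [0,0,0],"jaw": 0},
    {"dp": [0,0,0],"angular": [0,0,0],"jaw": -0.4}
  ]
}}

```text
t: 23.3
tool_pos: [0.5129, 0.3373, -0.0033]
tcp_rot: [-2.124, 1.564, -0.079]
force: [-0.2, 0.2, -0.1]
grip_width: 0.0641
```

Request:
{"op": "step_arm", "data": {
  "plan": [
    {"dp": [0,0,0],"angular": [0,0,0],"jaw": -1},
    {"dp": [0,0,0],"angular": [0,0,0],"jaw": -1},
    {"dp": [0,0,0],"angular": [0,0,0],"jaw": -1},
    {"dp": [0,0,0],"angular": [0,0,0],"jaw": -1},
    {"dp": [0,0,0],"angular": [0,0,0],"jaw": -1}
  ]
}}

```text
t: 23.92
tool_pos: [0.5133, 0.3372, -0.0028]
tcp_rot: [-2.129, 1.563, -0.083]
force: [4.0, -8.3, 3.9]
grip_width: 0.0144
```

Request:
{"op": "step_arm", "data": {
  "plan": [
    {"dp": [0,0,0],"angular": [0,0,0],"jaw": -1},
    {"dp": [0,0,0],"angular": [0,0,0],"jaw": -1}
  ]
}}

```text
t: 24.18
tool_pos: [0.5134, 0.3371, -0.0028]
tcp_rot: [-2.116, 1.563, -0.07]
force: [-0.3, -0.1, 0.4]
grip_width: 0.0136
```

Gripped at 13.6 mm on the handle. Lifting.

Request:
{"op": "step_arm", "data": {
  "plan": [
    {"dp": [0,0,0.4],"angular": [0,0,0],"jaw": -1},
    {"dp": [0,0,0.8],"angular": [0,0,0],"jaw": -1},
    {"dp": [0,0,1],"angular": [0,0,0],"jaw": -1},
    {"dp": [0,0,1],"angular": [0,0,0],"jaw": -1},
    {"dp": [0,0,0.6],"angular": [0,0,0],"jaw": -1}
  ]
}}

```text
t: 24.8
tool_pos: [0.5082, 0.3344, 0.0906]
tcp_rot: [2.145, 1.562, -2.092]
force: [-0.5, 0.9, -5.0]
grip_width: 0.0141
```

Run:
```python
from h import *
s=st();Rm=R.from_euler("xyz",s["tcp_rot"]).as_matrix();print(Rm.round(3),"jaw",np.arctan2(Rm[1,2],Rm[0,2]),s["wrist_torque"].round(2))
im=bot.read_camera("scene");crop(im,420,130,120,90,6,"pics/s13.png")
```

```text
t 24.8 tcp [0.5082 0.3344 0.0906] rot [ 2.145  1.562 -2.092] F [-0.5  0.9 -5. ] g 0.0141
[[-0.004 -0.889 -0.457]
 [-0.007 -0.457  0.889]
 [-1.     0.007 -0.005]] jaw 2.045657267050987 [ 0.1   0.01 -0.01]
```

View pics/s13.png

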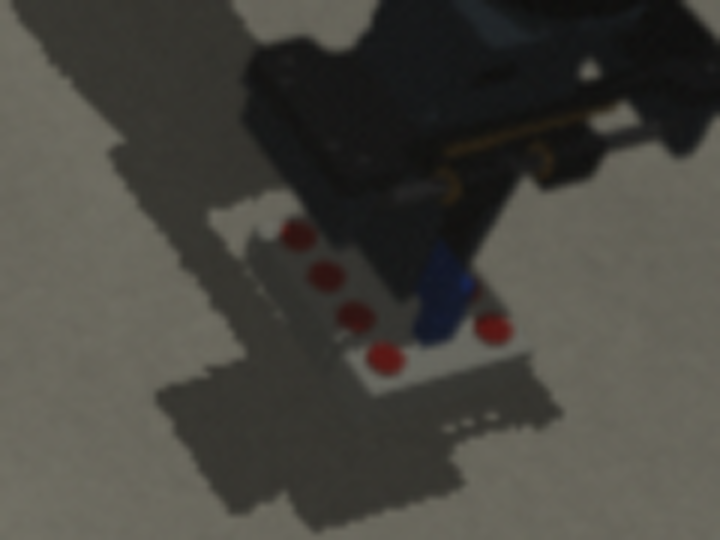

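The rack is held level and clear of the table, at 5 N of weight. Carrying it to the deck while turning -34°.

Request:
{"op": "step_arm", "data": {
  "plan": [
    {"dp": [0.15,-0.7,0],"angular": [0,0,-0.3],"jaw": -1},
    {"dp": [0.15,-1,0],"angular": [0,0,-0.48],"jaw": -1},
    {"dp": [0.15,-1,0],"angular": [0,0,-0.48],"jaw": -1},
    {"dp": [0.15,-1,0],"angular": [0,0,-0.48],"jaw": -1},
    {"dp": [0.15,-1,0],"angular": [0,0,-0.48],"jaw": -1}
  ]
}}

```text
t: 25.48
tool_pos: [0.5245, 0.2093, 0.0871]
tcp_rot: [2.047, 1.554, -2.392]
force: [-0.3, -0.3, -5.0]
grip_width: 0.0138
```

Request:
{"op": "step_arm", "data": {
  "plan": [
    {"dp": [0.15,-1,0],"angular": [0,0,-0.48],"jaw": -1},
    {"dp": [0.15,-1,0],"angular": [0,0,-0.48],"jaw": -1},
    {"dp": [0.15,-1,0],"angular": [0,0,-0.48],"jaw": -1},
    {"dp": [0.15,-1,0],"angular": [0,0,-0.48],"jaw": -1},
    {"dp": [0.15,-0.7,0],"angular": [0,0,-0.48],"jaw": -1}
  ]
}}

```text
t: 26.1
tool_pos: [0.5382, 0.0805, 0.0812]
tcp_rot: [1.959, 1.54, -2.703]
force: [-0.5, 0.5, -5.9]
grip_width: 0.0137
```

Run:
```python
from h import *
s=st();Rm=R.from_euler("xyz",s["tcp_rot"]).as_matrix();j=np.arctan2(Rm[1,2],Rm[0,2]);print(Rm.round(3),"jaw",j,"togo yaw",(1.4528-j)/np.deg2rad(5))
print("to go",(np.array([.5592,-.0285])-s["tool_pos"][:2])/.025)
```

```text
t 26.1 tcp [0.5382 0.0805 0.0812] rot [ 1.959  1.54  -2.703] F [-0.5  0.5 -5.9] g 0.0137
[[-0.028 -0.998 -0.05 ]
 [-0.013 -0.05   0.999]
 [-1.     0.029 -0.012]] jaw 1.6210649143664078 togo yaw -1.9281738866650744
to go [ 0.84051501 -4.35947947]
```

Request:
{"op": "step_arm", "data": {
  "plan": [
    {"dp": [0.2,-1,0],"angular": [0.05,-0.25,-0.5],"jaw": -1},
    {"dp": [0.2,-1,0],"angular": [0.05,-0.25,-0.5],"jaw": -1},
    {"dp": [0.2,-1,0],"angular": [0,0,-0.45],"jaw": -1},
    {"dp": [0.2,-1,0],"angular": [0,0,-0.4],"jaw": -1},
    {"dp": [0.1,-0.3,0],"angular": [0,0,0],"jaw": -1}
  ]
}}

```text
t: 26.72
tool_pos: [0.5579, -0.0337, 0.0778]
tcp_rot: [-1.946, 1.561, -0.5]
force: [0.8, 0.4, -5.5]
grip_width: 0.0137
```

Request:
{"op": "step_arm", "data": {
  "plan": [
    {"dp": [0,0,0],"angular": [0,0,0],"jaw": -1},
    {"dp": [0,0,0],"angular": [0,0,0],"jaw": -1}
  ]
}}

```text
t: 26.98
tool_pos: [0.5572, -0.0333, 0.0771]
tcp_rot: [-1.926, 1.564, -0.481]
force: [-0.6, 0.6, -5.2]
grip_width: 0.0137
```

Run:
```python
from h import *
s=st();Rm=R.from_euler("xyz",s["tcp_rot"]).as_matrix();j=np.arctan2(Rm[1,2],Rm[0,2]);print(Rm.round(3),"jaw",j,"togo yaw",(1.4528-j)/np.deg2rad(5))
x=Rm[:,0];d=np.array([.006,-.005])-x[:2];print("tilt w", d[1]/.0873,-d[0]/.0873)
print("to go",(np.array([.5592,-.0285])-s["tool_pos"][:2])/.025)
im=bot.read_camera("scene");crop(im,290,120,110,110,6,"pics/s14.png")
im=bot.read_camera("wrist");cv2.imwrite("pics/w14.png",im[:,:,::-1])
```

```text
t 26.98 tcp [ 0.5572 -0.0333  0.0771] rot [-1.926  1.564 -0.481] F [-0.6  0.6 -5.2] g 0.0137
[[ 0.006 -0.992  0.125]
 [-0.003  0.125  0.992]
 [-1.    -0.007 -0.003]] jaw 1.4456688436985494 togo yaw 0.08171703182424904
tilt w -0.018694846253112612 0.005252155516559925
to go [0.08067522 0.19183828]
```

View pics/s14.png

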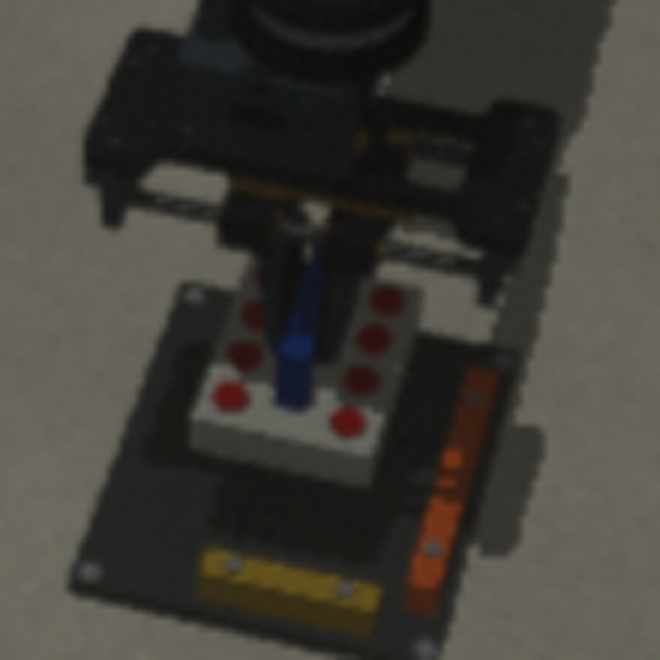

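View pics/w14.png

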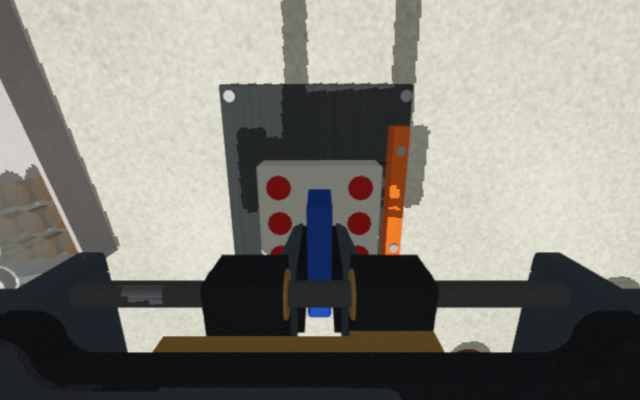

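The rack hovers over the plate, parallel to the stops, with room to both. Lowering it flat.

Request:
{"op": "step_arm", "data": {
  "plan": [
    {"dp": [0,0,-0.8],"angular": [0,0,0.08],"jaw": -1},
    {"dp": [0,0,-0.8],"angular": [0,0,0],"jaw": -1},
    {"dp": [0,0,-0.5],"angular": [0,0,0],"jaw": -1},
    {"dp": [0,0,-0.2],"angular": [0,0,0],"jaw": -1}
  ]
}}

```text
t: 27.58
tool_pos: [0.5583, -0.0306, 0.0194]
tcp_rot: [-1.763, 1.56, -0.305]
force: [-0.8, -0.4, -5.3]
grip_width: 0.0136
```

Run:
```python
from h import *
s=st();Rm=R.from_euler("xyz",s["tcp_rot"]).as_matrix();j=np.arctan2(Rm[1,2],Rm[0,2]);print(Rm[:,0].round(3),"jaw",j)
x=Rm[:,0];d=np.array([.006,-.005])-x[:2];print("tilt w", d[1]/.0873,-d[0]/.0873)
```

```text
t 27.57 tcp [ 0.5583 -0.0306  0.0194] rot [-1.763  1.56  -0.305] F [-0.8 -0.4 -5.3] g 0.0136
[ 0.01  -0.003 -1.   ] jaw 1.4570603507586846
tilt w -0.020839504582918607 0.0468067201967601
```

Request:
{"op": "step_arm", "data": {
  "plan": [
    {"dp": [0,0,-0.25],"angular": [-0.02,0.05,-0.05],"jaw": -1},
    {"dp": [0,0,-0.08],"angular": [0,0,0],"jaw": -1}
  ]
}}

```text
t: 27.82
tool_pos: [0.559, -0.0304, 0.0113]
tcp_rot: [-2.109, 1.562, -0.656]
force: [0.1, 0.2, -5.1]
grip_width: 0.0137
```

Request:
{"op": "step_arm", "data": {
  "plan": [
    {"dp": [0,0,-0.06],"angular": [0,0,0],"jaw": -1}
  ]
}}

```text
t: 27.95
tool_pos: [0.5594, -0.0304, 0.01]
tcp_rot: [-2.056, 1.562, -0.603]
force: [-0.3, 0.2, -5.4]
grip_width: 0.0136
```

Request:
{"op": "step_arm", "data": {
  "plan": [
    {"dp": [0,0,-0.06],"angular": [0,0,0],"jaw": -1}
  ]
}}

```text
t: 28.08
tool_pos: [0.5596, -0.0306, 0.0091]
tcp_rot: [-2.045, 1.561, -0.593]
force: [-1.9, 0.1, 5.4]
grip_width: 0.0138
```

The plate carries the rack (force went from -5.4 to +5.4 N). Now sliding toward the orange stop along deck +y.

Request:
{"op": "step_arm", "data": {
  "plan": [
    {"dp": [0.03,0.24,-0.01],"angular": [0,0,0],"jaw": -1},
    {"dp": [0.03,0.24,-0.01],"angular": [0,0,0],"jaw": -1}
  ]
}}

```text
t: 28.32
tool_pos: [0.5619, -0.0185, 0.0094]
tcp_rot: [-1.972, 1.559, -0.52]
force: [-0.3, -1.2, -3.6]
grip_width: 0.0138
```

```bash
cat >> h.py <<'E'
def dk():
    s=st();Rm=R.from_euler("xyz",s["tcp_rot"]).as_matrix();j=np.arctan2(Rm[1,2],Rm[0,2])
    c,n=np.cos(-.118),np.sin(-.118);D=np.array([[c,n],[-n,c]])
    print("deckxy",(D@(s["tool_pos"][:2]-[.5454,-.035])*1000).round(1),"Fdeck",(D@s["force"][:2]).round(1),"Fz",s["force"][2].round(1),"T",s["wrist_torque"].round(2),"jaw",round(j,4),"xaxis",Rm[:2,0].round(4));return s
E
python3 - <<'E'
from h import *
dk()
im=bot.read_camera("wrist");cv2.imwrite("pics/w15.png",im[:,:,::-1])
E
```

```text
t 28.32 tcp [ 0.5619 -0.0185  0.0094] rot [-1.972  1.559 -0.52 ] F [-0.3 -1.2 -3.6] g 0.0138
deckxy [14.4 18.4] Fdeck [-0.2 -1.2] Fz -3.6 T [-0.04  0.15  0.11] jaw 1.452 xaxis [ 0.0099 -0.0056]
```

View pics/w15.png

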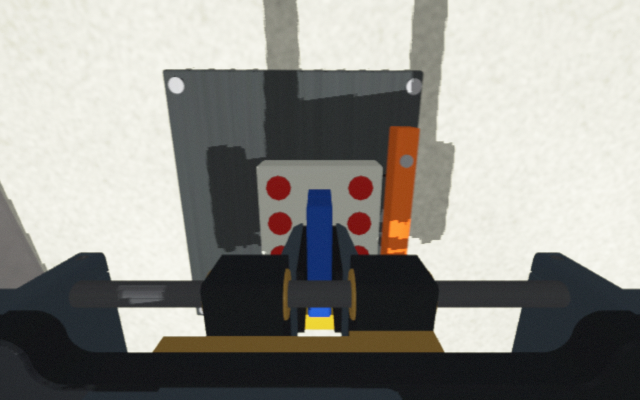

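The rack's rear edge (px 260–380, row 161) is parallel to the deck edge to within ~0.4°, with a few mm left to the orange bar. Continuing in small steps.

Request:
{"op": "step_arm", "data": {
  "plan": [
    {"dp": [0.02,0.16,-0.03],"angular": [0,0,0],"jaw": -1}
  ]
}}

```text
t: 28.5
tool_pos: [0.563, -0.0138, 0.0092]
tcp_rot: [-1.949, 1.558, -0.496]
force: [-1.6, -3.3, 1.9]
grip_width: 0.0141
```

Request:
{"op": "step_arm", "data": {
  "plan": [
    {"dp": [0.01,0.08,-0.03],"angular": [0,0,0],"jaw": -1}
  ]
}}

```text
t: 28.62
tool_pos: [0.5635, -0.0125, 0.0093]
tcp_rot: [-2.06, 1.557, -0.606]
force: [-2.2, -8.1, 6.8]
grip_width: 0.0138
```

Request:
{"op": "step_arm", "data": {
  "plan": [
    {"dp": [0.01,0.06,-0.03],"angular": [0,0,0],"jaw": -1}
  ]
}}

```text
t: 28.75
tool_pos: [0.5635, -0.0125, 0.0094]
tcp_rot: [-2.234, 1.555, -0.778]
force: [-3.6, -8.6, 5.4]
grip_width: 0.0141
```

```bash
python3 -c "
from h import *
dk()"
```

```text
t 28.75 tcp [ 0.5635 -0.0125  0.0094] rot [-2.234  1.555 -0.778] F [-3.6 -8.6  5.4] g 0.0141
deckxy [15.3 24.4] Fdeck [-2.5 -9. ] Fz 5.4 T [-1.38  0.85 -0.22] jaw 1.4554 xaxis [ 0.011  -0.0109]
```

In contact with the orange stop (-9 N) at deck y = 24.4, against 25 expected. Now sliding along it toward the yellow stop, with a small tilt correction.

Request:
{"op": "step_arm", "data": {
  "plan": [
    {"dp": [0.2,0.0,-0.02],"angular": [0.06,0.05,-0.03],"jaw": -1},
    {"dp": [0.2,0.0,-0.02],"angular": [0,0,0],"jaw": -1}
  ]
}}

```text
t: 29.0
tool_pos: [0.5698, -0.0133, 0.0093]
tcp_rot: [-3.064, 1.564, -1.611]
force: [-6.4, -3.4, 8.7]
grip_width: 0.0134
```

```bash
python3 -c "
from h import *
dk()"
```

```text
t 29.0 tcp [ 0.5698 -0.0133  0.0093] rot [-3.064  1.564 -1.611] F [-6.4 -3.4  8.7] g 0.0134
deckxy [21.7 24.4] Fdeck [-6.  -4.1] Fz 8.7 T [-0.39  0.88 -0.01] jaw 1.4525 xaxis [-0.0003 -0.0067]
```

Request:
{"op": "step_arm", "data": {
  "plan": [
    {"dp": [0.2,0.0,0],"angular": [0.02,-0.03,0],"jaw": -1}
  ]
}}

```text
t: 29.12
tool_pos: [0.5736, -0.0137, 0.0095]
tcp_rot: [-3.029, 1.565, -1.577]
force: [-3.3, -3.1, -0.5]
grip_width: 0.0134
```

Request:
{"op": "step_arm", "data": {
  "plan": [
    {"dp": [0.12,0.0,0],"angular": [0,0,0],"jaw": -1}
  ]
}}

```text
t: 29.25
tool_pos: [0.5741, -0.0137, 0.0096]
tcp_rot: [2.49, 1.563, -2.342]
force: [-9.4, -1.1, 8.0]
grip_width: 0.0139
```

```bash
python3 -c "
from h import *
dk()
im=bot.read_camera('scene');crop(im,290,140,110,100,6,'pics/s16.png')"
```

```text
t 29.25 tcp [ 0.5741 -0.0137  0.0096] rot [ 2.49   1.563 -2.342] F [-9.4 -1.1  8. ] g 0.0139
deckxy [26.  24.5] Fdeck [-9.2 -2.3] Fz 8.0 T [-0.16  1.4  -0.18] jaw 1.4514 xaxis [-0.0052 -0.0053]
```

View pics/s16.png

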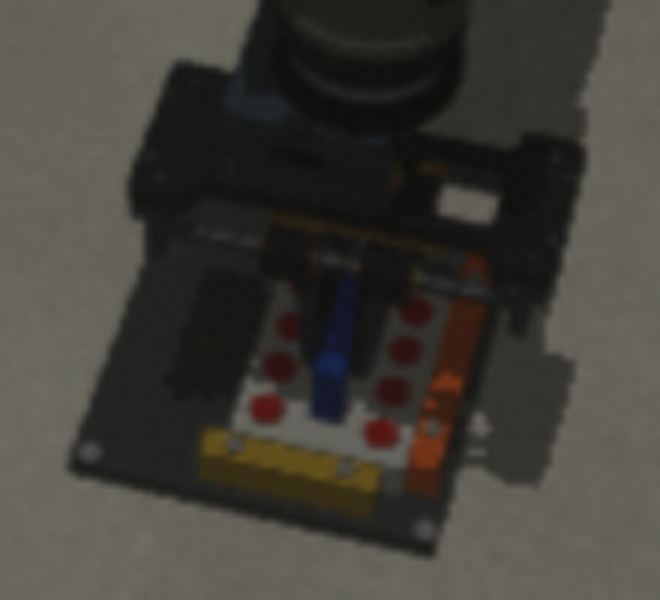

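The rack is against the yellow stop (deck x force -9 N, motion stopped) and beside the orange bar. The tool has pitched 0.6°, so I'll level it while pressing both ways.

Request:
{"op": "step_arm", "data": {
  "plan": [
    {"dp": [0.06,0.05,0],"angular": [0,-0.12,0],"jaw": -1}
  ]
}}

```text
t: 29.42
tool_pos: [0.5743, -0.0135, 0.0095]
tcp_rot: [-2.676, 1.563, -1.225]
force: [-3.2, -6.9, -1.4]
grip_width: 0.0141
```

Request:
{"op": "step_arm", "data": {
  "plan": [
    {"dp": [0.06,0.06,-0.02],"angular": [0,-0.06,0],"jaw": -1}
  ]
}}

```text
t: 29.55
tool_pos: [0.5744, -0.0137, 0.0094]
tcp_rot: [-2.529, 1.559, -1.078]
force: [-5.3, -9.3, 8.1]
grip_width: 0.0136
```

```bash
python3 -c "
from h import *
dk()"
```

```text
t 29.55 tcp [ 0.5744 -0.0137  0.0094] rot [-2.529  1.559 -1.078] F [-5.3 -9.3  8.1] g 0.0136
deckxy [26.3 24.5] Fdeck [-4.1 -9.8] Fz 8.1 T [-1.32  0.97 -0.29] jaw 1.4514 xaxis [ 0.0055 -0.0101]
```

Request:
{"op": "step_arm", "data": {
  "plan": [
    {"dp": [0.08,0.05,-0.01],"angular": [0.05,0,-0.06],"jaw": -1}
  ]
}}

```text
t: 29.68
tool_pos: [0.5743, -0.0136, 0.0094]
tcp_rot: [-2.813, 1.563, -1.366]
force: [-7.5, -5.3, 4.4]
grip_width: 0.0138
```

Request:
{"op": "step_arm", "data": {
  "plan": [
    {"dp": [0.08,0.07,-0.01],"angular": [0.02,0,0],"jaw": -1}
  ]
}}

```text
t: 29.8
tool_pos: [0.5742, -0.0136, 0.0095]
tcp_rot: [3.004, 1.562, -1.832]
force: [-7.4, -7.9, 5.6]
grip_width: 0.014
```

```bash
python3 -c "
from h import *
dk()
im=bot.read_camera('wrist');cv2.imwrite('pics/w17.png',im[:,:,::-1])
im=bot.read_camera('top');crop(im,255,178,80,80,7,'pics/t17.png')
dk()"
```

```text
t 29.8 tcp [ 0.5742 -0.0136  0.0095] rot [ 3.004  1.562 -1.832] F [-7.4 -7.9  5.6] g 0.014
deckxy [26.1 24.6] Fdeck [-6.4 -8.7] Fz 5.6 T [-1.43  0.92 -0.05] jaw 1.4473 xaxis [-0.0024 -0.0088]
t 29.9 tcp [ 0.5742 -0.0136  0.0095] rot [ 3.001  1.562 -1.835] F [-7.2 -7.6  5.9] g 0.0134
deckxy [26.1 24.6] Fdeck [-6.3 -8.4] Fz 5.9 T [-1.17  0.89 -0.  ] jaw 1.4472 xaxis [-0.0024 -0.0088]
```

View pics/w17.png

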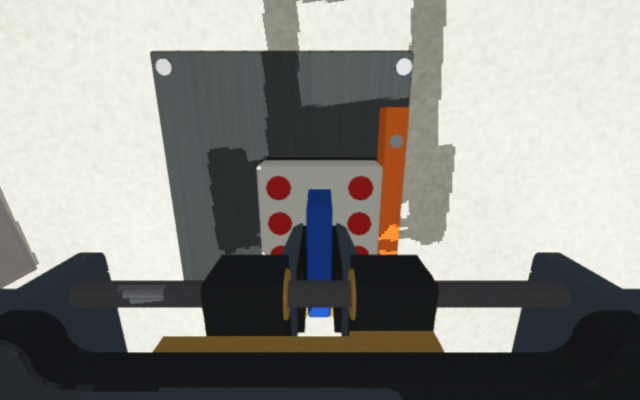

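View pics/t17.png

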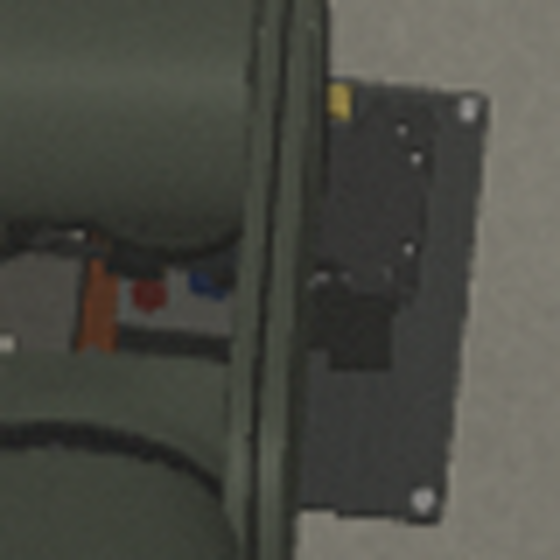

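The wrist view shows the rack's rear edge (row 160) parallel to the deck's rear edge (row 51), with its right side along the orange bar. I'll measure the yaw of each by line fits.

```bash
cat > yaw.py <<'E'
from h import *
def edge(g,cols,r0,r1):
    pts=[]
    for c in cols:
        col=g[r0:r1,c];d=np.abs(np.diff(col));i=int(d.argmax())
        if d[i]<12:continue
        lo,hi=max(0,i-2),min(len(d),i+3);w=d[lo:hi];pts.append((c,r0+.5+(np.arange(lo,hi)*w).sum()/w.sum()))
    return np.array(pts)
def fit(P):
    for _ in range(3):
        k=np.polyfit(P[:,0],P[:,1],1);r=P[:,1]-np.polyval(k,P[:,0]);P=P[np.abs(r)<max(.3,2*r.std())]
    return k,len(P),r.std()
def meas(im):
    m=bot.camera_model("wrist");g=cv2.GaussianBlur(cv2.cvtColor(im,cv2.COLOR_RGB2GRAY),(3,3),0).astype(float)
    for n,cols,r,z in(("deckrear",list(range(165,260))+list(range(303,400)),(42,62),.012),("rackrear",range(270,372),(153,166),.036)):
        k,q,sd=fit(edge(g,cols,*r));a,b=cols[0],cols[-1]
        W=onz(m,[(a,np.polyval(k,a)),(b,np.polyval(k,b))],z);v=W[1]-W[0];print(n,"yaw",np.arctan2(v[1],v[0])-np.pi/2,q,sd.round(2),W.round(4).tolist())
    k=mask(im,(0,130,50),(8,255,255),(250,170,130,70));n,l,q,ce=cv2.connectedComponentsWithStats(k);G=[i for i in range(1,n) if q[i,4]>250]
    W=onz(m,ce[G],.039);print("caps",ce[G].round(1).tolist(),W.round(4).tolist())
    for i,j in((0,1),(2,3)):
        if j<len(W):
            v=W[j]-W[i];print("capyaw",np.arctan2(v[1],v[0])-np.pi/2)
E
python3 - <<'E'
from yaw import *
dk();meas(bot.read_camera("wrist"))
E
```

```text
t 29.9 tcp [ 0.5742 -0.0136  0.0095] rot [ 3.001  1.562 -1.835] F [-7.2 -7.6  5.9] g 0.0134
deckxy [26.1 24.6] Fdeck [-6.3 -8.4] Fz 5.9 T [-1.17  0.89 -0.  ] jaw 1.4472 xaxis [-0.0024 -0.0088]
deckrear yaw -0.1250659267469003 191 0.11 [[0.4412, -0.097], [0.4598, 0.0506]]
rackrear yaw -0.12317148703187408 102 0.02 [[0.5151, -0.0378], [0.5228, 0.0244]]
caps [[278.0, 187.8], [360.3, 187.7], [279.6, 223.1], [358.8, 223.3]] [[0.5328, -0.0352], [0.539, 0.016], [0.5563, -0.0381], [0.5626, 0.013]]
capyaw -0.12157385029807433
capyaw -0.12351962429847796
```

By wrist camera the yaws agree within 0.1° (rack -0.123, deck -0.125). However, its position estimate leaves a few mm of possible doubt at the yellow stop, so I'll push firmly along deck +x to check.

Request:
{"op": "step_arm", "data": {
  "plan": [
    {"dp": [0.2,0.0,0],"angular": [0.03,-0.1,0],"jaw": -1}
  ]
}}

```text
t: 30.08
tool_pos: [0.5742, -0.0136, 0.0095]
tcp_rot: [2.736, 1.564, -2.1]
force: [-13.5, 0.5, 10.5]
grip_width: 0.0139
```

Request:
{"op": "step_arm", "data": {
  "plan": [
    {"dp": [0.2,0.0,0.02],"angular": [0,-0.06,0],"jaw": -1}
  ]
}}

```text
t: 30.2
tool_pos: [0.5741, -0.0136, 0.0097]
tcp_rot: [2.297, 1.561, -2.54]
force: [-11.4, -3.0, 6.3]
grip_width: 0.0139
```

```bash
python3 -c "
from yaw import *
dk();meas(bot.read_camera('wrist'))
im=bot.read_camera('scene');crop(im,310,170,70,60,10,'pics/s18.png')"
```

```text
t 30.2 tcp [ 0.5741 -0.0136  0.0097] rot [ 2.297  1.561 -2.54 ] F [-11.4  -3.    6.3] g 0.0139
deckxy [26.  24.7] Fdeck [-11.   -4.3] Fz 6.3 T [-0.22  1.61  0.04] jaw 1.4461 xaxis [-0.008  -0.0055]
deckrear yaw -0.12495344608125714 188 0.09 [[0.4412, -0.0972], [0.4598, 0.051]]
rackrear yaw -0.12454210200589144 102 0.02 [[0.5153, -0.0379], [0.5231, 0.0245]]
caps [[278.0, 187.8], [360.3, 187.7], [279.6, 223.1], [358.8, 223.3]] [[0.5329, -0.0354], [0.5393, 0.016], [0.5564, -0.0382], [0.5629, 0.013]]
capyaw -0.12349121814633102
capyaw -0.125189641098002
```

View pics/s18.png

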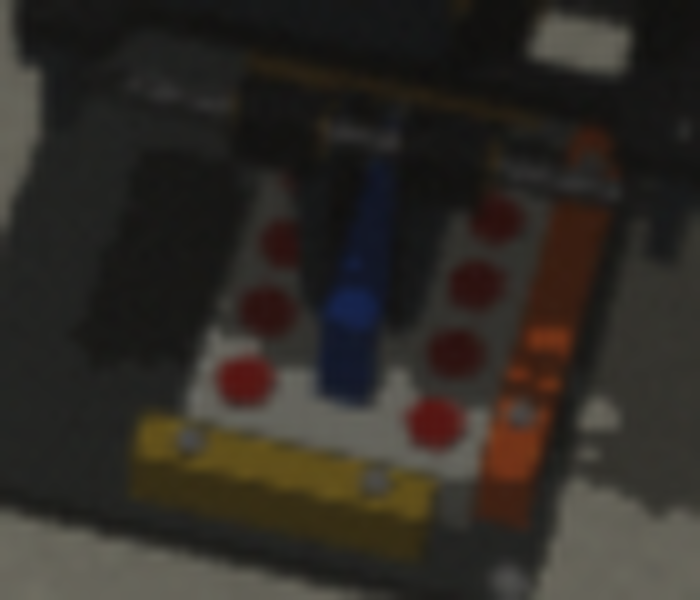

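The firm push gave -13 N and no motion, so the rack is seated against the yellow stop. The scene view shows white directly meeting both bars. By the wrist view, the caps place it within 1 mm of the corner pose. Now I'll level the tool again and leave a balanced press.

Request:
{"op": "step_arm", "data": {
  "plan": [
    {"dp": [0.06,0.05,0],"angular": [0,-0.16,0],"jaw": -1}
  ]
}}

```text
t: 30.42
tool_pos: [0.5743, -0.0135, 0.0095]
tcp_rot: [-2.563, 1.562, -1.116]
force: [0.3, -8.1, -2.6]
grip_width: 0.014
```

Request:
{"op": "step_arm", "data": {
  "plan": [
    {"dp": [0.08,0.06,-0.02],"angular": [0.04,-0.08,0],"jaw": -1}
  ]
}}

```text
t: 30.55
tool_pos: [0.5745, -0.0136, 0.0093]
tcp_rot: [-2.202, 1.56, -0.754]
force: [-6.7, -8.2, 8.7]
grip_width: 0.0137
```

```bash
python3 -c "
from yaw import *
dk()"
```

```text
t 30.55 tcp [ 0.5745 -0.0136  0.0093] rot [-2.202  1.56  -0.754] F [-6.7 -8.2  8.7] g 0.0137
deckxy [26.4 24.7] Fdeck [-5.7 -8.9] Fz 8.7 T [-1.24  1.36 -0.14] jaw 1.4479 xaxis [ 0.0076 -0.0072]
```

Now level, pressing 6 N and 9 N against the stops. I'll check that it holds over time, and check the vial and the other things.

```bash
python3 -c "
from yaw import *
for i in range(4): bot.read_camera('top')
dk();meas(bot.read_camera('wrist'))
im=bot.read_camera('scene');cv2.imwrite('pics/s20.png',im[:,:,::-1]);dk()"
```

```text
t 30.75 tcp [ 0.5745 -0.0136  0.0093] rot [-2.2    1.561 -0.752] F [-5.6 -7.3  4.7] g 0.0139
deckxy [26.4 24.7] Fdeck [-4.7 -7.9] Fz 4.7 T [-1.15  1.11 -0.18] jaw 1.4476 xaxis [ 0.0074 -0.0069]
deckrear yaw -0.12530330523701627 192 0.1 [[0.4413, -0.096], [0.4597, 0.0503]]
rackrear yaw -0.12326572177189021 102 0.02 [[0.515, -0.0376], [0.5227, 0.0243]]
caps [[277.9, 187.6], [360.3, 187.6], [279.4, 223.0], [358.7, 223.1]] [[0.5326, -0.0352], [0.5389, 0.0159], [0.5561, -0.0381], [0.5625, 0.013]]
capyaw -0.12344195461939278
capyaw -0.12363151542893336
t 30.85 tcp [ 0.5745 -0.0136  0.0093] rot [-2.196  1.561 -0.748] F [-4.7 -7.3  5.4] g 0.014
deckxy [26.4 24.7] Fdeck [-3.8 -7.8] Fz 5.4 T [-1.2   1.13 -0.15] jaw 1.4475 xaxis [ 0.0074 -0.0069]
```

View pics/s20.png

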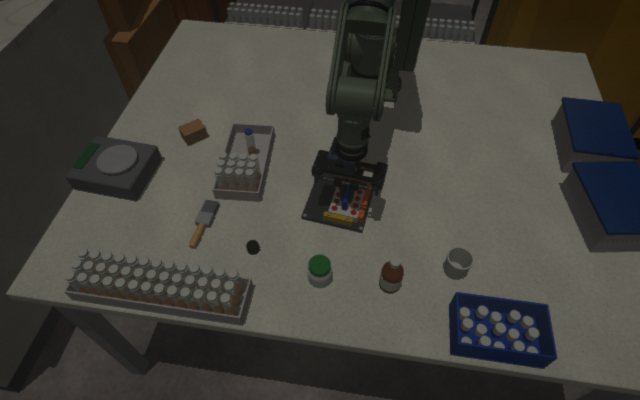

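It holds steadily, the vial stands in the tray (px 249,140), and the other things are where they were. The x press is a bit light at 4 N, given friction, so I'll strengthen it once.

Request:
{"op": "step_arm", "data": {
  "plan": [
    {"dp": [0.16,0.06,-0.01],"angular": [0.03,-0.09,-0.02],"jaw": -1}
  ]
}}

```text
t: 30.98
tool_pos: [0.5745, -0.0136, 0.0092]
tcp_rot: [-2.2, 1.561, -0.754]
force: [-12.4, -7.1, 11.6]
grip_width: 0.0137
```

Request:
{"op": "step_arm", "data": {
  "plan": [
    {"dp": [0.15,0.06,-0.01],"angular": [0.03,-0.09,-0.01],"jaw": -1}
  ]
}}

```text
t: 31.1
tool_pos: [0.5746, -0.0136, 0.0092]
tcp_rot: [-2.144, 1.561, -0.698]
force: [-9.4, -7.3, 8.3]
grip_width: 0.0139
```

```bash
python3 -c "
from yaw import *
dk()
for i in range(4): bot.read_camera('top')
dk();meas(bot.read_camera('wrist'))"
```

```text
t 31.1 tcp [ 0.5746 -0.0136  0.0092] rot [-2.144  1.561 -0.698] F [-9.4 -7.3  8.3] g 0.0139
deckxy [26.4 24.7] Fdeck [-8.5 -8.3] Fz 8.3 T [-1.03  1.73  0.01] jaw 1.4464 xaxis [ 0.0078 -0.0065]
t 31.3 tcp [ 0.5746 -0.0136  0.0092] rot [-2.148  1.561 -0.702] F [-8.7 -6.4  8.6] g 0.0141
deckxy [26.4 24.7] Fdeck [-7.9 -7.4] Fz 8.6 T [-1.07  1.82 -0.01] jaw 1.4465 xaxis [ 0.0078 -0.0066]
deckrear yaw -0.12533630500610737 190 0.11 [[0.4413, -0.0959], [0.4597, 0.0504]]
rackrear yaw -0.12426471027155062 102 0.02 [[0.515, -0.0376], [0.5228, 0.0243]]
caps [[277.8, 187.6], [360.3, 187.6], [279.5, 223.0], [358.7, 223.1]] [[0.5326, -0.0352], [0.5389, 0.0159], [0.5562, -0.0381], [0.5625, 0.013]]
capyaw -0.12415168649188546
capyaw -0.12430380427545851
```

The press is balanced at 8 N and 7 N and holding steady. Yaw torque is about zero, yaw is within 0.1° of the deck, and the tool is level. Handing in.

```bash
python3 -c "
from bench import bot
print(bot.hand_in())"
```

```text
the job is handed in; nothing more can be done
None
```

I stood the vial upright in the empty part of the white tray and let go of it. The rack is flat on the deck in the corner, and I handed in at 31.3 s while still gripping it and pressing it against both stops.

**Last checks**
- **Press:** about 8 N toward the yellow stop and 7 N toward the orange stop, steady over 0.2 s. Part of each force is sliding friction.
- **Seating:** a firm push of about 13 N toward the yellow stop did not move the rack.
- **Alignment:** the rack's yaw matches the deck's within 0.1°. The turning torque at the wrist is near zero, and the tool's tilt is within about 0.2° of what it was when it gripped the rack.
- **Vial and other things:** the last overall picture shows the vial upright in the tray and the other things where they were.

**What disagreed or went wrong**
- **TCP height:** the fingertips sit about 39 mm higher than the reported TCP. My first grasp of the vial closed just above its plug without touching it. A touch on free table (about 41 N through the fingertips) showed the offset, and I corrected for it from then on.
- **Position at the yellow stop:** the wrist camera gave mixed results. The caps put the rack within 1 mm of fully seated, but the rear-edge fit suggested a gap of about 4 mm. I trusted the push test and the caps.

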